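# Level the curing shelf and rack the resin pieces in rows

### The job

Put the cork sanding block that was left on the curing shelf into the grey tray, turn the black knob until the shelf is level, and only then stand all the resin-inlaid wood pieces on it, inlay up: the round ones in one row along the far rubber strip, the rectangular blocks in one row along the near strip with their long sides facing each other. Each row starts right up against the shelf's raised end stop and runs along its strip with no empty place in it, pieces touching or less than 10 mm apart. Leave the shelf level, and do not knock over the glue bottle.

Things in the scene. Friction and masses are not known exactly. Their poses are not given: they have to be found in the camera images.
- deck (a point): Middle of the curing shelf's top face (plywood deck, 270 mm along x, 260 mm along y, no lip), 100 mm above the bench, tilting with it. x: away from the robot (the stand is turned up to 0.15 rad); y: along the rows, towards the end stop; z: out of the deck. Two rubber strips along y, 84 mm wide, flush with the deck: centre line of the far one at x = +70 mm, of the near one at -70 mm.
- stop (a point): Point on the foot of the end stop's inner face, in the middle of the deck's width, axes as point deck (118 mm along +y from it). The stop is a dark wooden bar across the whole +y end of the deck, 12 mm thick, rising 30 mm above the deck. Rows start here and run towards -y.
- shelf (a joint): Tilt of the deck in rad about its x axis, which passes 22 mm under its middle. 0 is level; negative: the knob's end (-y) is low. Starts between -0.10 and -0.04. Two fixed light-wood gauge posts, one at each end of the deck near its far side, have tops flush with the deck's top when it is level.
- knob (a joint): Angle of the levelling knob in rad, from 0 to 6.28, growing clockwise seen from above. It drives a captive coarse screw: each rad clockwise raises the knob's end and adds 0.03 rad to joint shelf. It has friction (0.15 N m) and stays where it is left, holding the shelf under load. The knob itself does not move up or down.
- knob_grip (a point): Point on the levelling knob's axis at the height to grip, 162 mm above the bench; turns with the knob. Black bar grip, 57 mm along this point's x, 14 mm thick along y, from 23 mm below this point to 7 mm above, on a 60 mm disc. It stands 185 mm along -y from the middle of the deck, on a steel yoke 114 mm wide (along the deck's x) and 50 mm deep.
- sander: Cork sanding block, 90 mm (its x) by 55 mm (its y) by 40 mm high, loose, 0.1 kg, lying in the middle of the deck at the start. Origin at the centre of its underside.
- tray_in (a point): Centre of the inner floor of the grey plastic tray, 5 mm above the bench; the tray is fixed, open above, 170 mm along this point's x by 150 mm along y outside, 35 mm high, walls 5 mm.
- glue: White glue bottle, 56 mm in diameter, 150 mm high, loose, standing among the pieces on the bench. Origin at the centre of its underside.
- disc0: Round dark-wood piece, 60 mm in diameter, 50 mm high. Loose. Origin at the centre of its underside, z up. The resin inlay is a shallow amber stripe, 12 mm wide, along x on its top face. At the start it stands on the bench, inlay up. About 0.1 kg. May be absent.
- disc1: Round dark-wood piece, 60 mm in diameter, 50 mm high. Loose. Origin at the centre of its underside, z up. The resin inlay is a shallow amber stripe, 12 mm wide, along x on its top face. At the start it stands on the bench, inlay up. About 0.1 kg. May be absent.
- disc2: Round dark-wood piece, 60 mm in diameter, 50 mm high. Loose. Origin at the centre of its underside, z up. The resin inlay is a shallow amber stripe, 12 mm wide, along x on its top face. At the start it stands on the bench, inlay up. About 0.1 kg. May be absent.
- block0: Rectangular light-wood block, 60 mm along its x, 44 mm along its y, 50 mm high. Loose. Origin at the centre of its underside, z up. The resin inlay is a shallow amber stripe, 12 mm wide, along x on its top face. At the start it stands on the bench, inlay up. About 0.1 kg. May be absent.
- block1: Rectangular light-wood block, 60 mm along its x, 44 mm along its y, 50 mm high. Loose. Origin at the centre of its underside, z up. The resin inlay is a shallow amber stripe, 12 mm wide, along x on its top face. At the start it stands on the bench, inlay up. About 0.1 kg. May be absent.
- block2: Rectangular light-wood block, 60 mm along its x, 44 mm along its y, 50 mm high. Loose. Origin at the centre of its underside, z up. The resin inlay is a shallow amber stripe, 12 mm wide, along x on its top face. At the start it stands on the bench, inlay up. About 0.1 kg. May be absent.
Not all that is in view belongs to the job. What is shaped like the disc2 but green or pink is not meant.

How it is judged:
By the outcome, as a careful person would: the job done as asked, in the order asked, and still so for the second after the job is handed in, with the robot touching nothing.
Of disc0, disc1, disc2, block0, block1, block2 only 4 to 6 are there at a start; the rules pass over those that are not, and their reading is None.
At some moment in a run one of disc0, disc1, disc2, block0, block1, block2 may be knocked a few centimetres aside while the robot is not near it.
It also fails if it takes over 210 s, if anything falls off the work surface, if the arm or the gripper's body presses on something with over 40 N, if the wrist force passes 120 N, or if a joint passes its speed limit or range.

### The arm

A 7-joint arm with a two-finger parallel gripper is mounted at the origin on the work surface. World frame = base frame: x ahead of the robot, y to its left, z up, the work surface at z = 0. Lengths are in m, angles in rad, forces in N, time in s.
With the tool pointing down it reaches from about 0.4 to 0.925 m from the base axis. Payload 5.6 kg.
Tool frame: the origin (TCP) lies on the mounting face of the last link; the fingertips stand 173 mm ahead of it and the grasp point (between the pads) lies 155 mm ahead of it; z points along the fingers, y is the line along which they close (so a half turn about z gives the same grasp; the last joint's range is limited). The gripper opens to 85 mm and grips with 20 to 120 N. Pads are 22 mm wide; open, the fingers measure 114 mm over their backs; the gripper's body (76 mm by 85 mm) begins 54 mm behind the grasp point. The pads swing forward as they close: fully open they stand 13 mm farther back than shut.
Start: joints at [1.249, 0.468, -0.012, 1.603, 0.006, 1.071, -0.056], TCP at [0.179, -0.625, 0.405] pointing down, gripper open.
Joint ranges: [-2.53, 2.53], [-0.31, 2.02], [-1.57, 1.55], [0.28, 2.44], [-1.29, 4.43], [0.15, 1.84], [-2.92, 2.92]. Speed limits (rad/s): [2.57, 2.57, 3.14, 3.14, 3.14, 3.14, 3.14].

### API

Orientations are given as a unit quaternion [x, y, z, w].
In Python, from rig import sense, capture, camera_model, manip gives the robot as it stands. The module is installed in compiled form; this text tells all that it offers.
- The arm moves only by the tool play_rows, never from a script. Its argument "deltas" is a list of rows, each an object with "linear": the shift along the world's x, y, z scaled (see below), a list of three; "angular": the turn, a rotation vector about the world's x, y, z scaled (see below), a list of three; "jaw": the opening, from 0 (shut) to 1 (fully open). In form: [{"linear": [tx, ty, tz], "angular": [rx, ry, rz], "jaw": jaw}, ...]. A call has 1 to 20 rows; each row shifts and turns the commanded pose from where the row before left it; what a row does not reach is not made up. The controller multiplies each number of a shift by 0.2 m and each number of a turn by 0.5 rad. A row lasts 1/10 s, in which the tool goes at most 50 mm and 8.59 degrees, less where a joint would pass 70% of its speed; a pose out of reach is approached as far as the arm can. A call with a number of a shift or a turn outside -1 to 1 is refused whole. A call with a gripper value outside its range is refused whole. The fingers move at their own pace and stop on an object; "force" is the grip in N (left out, the last holds). Time passes only in rows, so rows that do not move let the fingers close. It gives the time, the measured TCP pose, the force, the opening and the grip force at its end, in the units of the state.
- sense(): the state, without advancing time (a new reading comes with each control period).
- capture(name): name is "scene" or "top" or "wrist"; returns the picture (420x560x3 uint8, red, green, blue); there is no depth.
- camera_model(name): a dict with "fx", "fy", "cx", "cy" (pixels), "R" (3x3) and "t" (3): a world point X has camera coordinates R X + t; the wrist camera has in their place "T_tool_cam" (4x4, takes a point from camera to tool coordinates, whose origin is the TCP and whose axes are the flange's). Camera axes: x right, y down, z forward; pixel columns grow to the right and rows downward; lengths in m; the calibration is good to about 2 mm. A picture is of the moment at which its call begins: read the wrist's pose just before it. camera_model takes no time and is no camera call.
- manip.sign_off(): hands the job in; it is judged then, once.
The state is a dict: "t": time; "joint_pos": joint angles; "joint_vel": joint speeds; "tau": joint torques, N m; "tool_pos": TCP position; "tcp_rot": TCP orientation; "wrist_force": force on the tool from outside, world axes, zero at the start; "wrist_torque": the same for the moment, N m; "opening": finger opening in m; "grip_force": force on a finger pad.
Only numpy, scipy, OpenCV 4.12 (cv2) and the standard library are available. Lean on these libraries where they do the work, as an engineer would, in place of code of your own. Each camera call takes 0.05 s, during which the arm holds its last target. There are 200 camera calls.

## Working session

There is one attempt and no reset: what is moved stays moved. The work goes in short steps, Python scripts to look and compute and a tool call to move; the robot and the scene stay as the last step left them, time stands still between calls to the robot, and variables do not carry over. Pictures are saved under pics/ and viewed, at most 14 in all, crops included, and the job is handed in when it is done.

Besides the shell and the picture viewer there is one more tool, called after "Call:" by a JSON object that holds its "name" and its "arguments". play_rows: Moves the arm, as the interface text tells. Its arguments: {"type":"object","properties":{"deltas":{"type":"array"},"force":{"type":"number"}},"required":["deltas"]}

```bash
mkdir -p pics; python3 - <<'E'
from rig import *
import cv2
s=sense();print({k:(v if not hasattr(v,'round') else v) for k,v in s.items()})
for n in ("scene","top"):
    cv2.imwrite(f"pics/{n}0.png",capture(n)[:,:,::-1]); print(camera_model(n))
print(camera_model("wrist"))
E
```

```text
{'t': 0.0, 'joint_pos': array([ 1.24903195,  0.46839784, -0.01157492,  1.60365455,  0.0060038 ,
        1.07142512, -0.0563175 ]), 'joint_vel': array([ 8.17981292e-04, -7.69878989e-04,  8.08369496e-04,  5.62556261e-05,
       -7.79658673e-04, -1.02348812e-03, -5.81630612e-05]), 'tau': array([-1.50884844e-03, -5.32394564e+01,  2.07408989e-02, -2.51307875e+01,
        1.14152371e-02,  7.77771726e-03,  1.47793969e-05]), 'tool_pos': array([ 0.17872615, -0.62467219,  0.40371183]), 'tcp_rot': array([ 9.90308844e-01,  1.38879576e-01, -1.99385553e-04, -9.03676875e-04]), 'wrist_force': array([ 0.34899751, -0.28038664, -0.11697981]), 'wrist_torque': array([ 0.02471514, -0.00401095, -0.05942871]), 'grip_force': 0.0, 'opening': 0.08541179562470967}
{'fx': 417.4524951754062, 'fy': 417.4524951754062, 'cx': 276.8478905181885, 'cy': 209.2853435417621, 'R': array([[ 0.27305369,  0.96176512,  0.02120236],
       [ 0.67590812, -0.17612003, -0.71563255],
       [-0.68453627,  0.20973695, -0.69815507]]), 't': array([-0.1424221 , -0.22203805,  1.51141752])}
{'fx': 437.7578302588086, 'fy': 437.7578302588086, 'cx': 278.25200526957235, 'cy': 213.58490851172414, 'R': array([[-0.0176154 , -0.99984347,  0.00165614],
       [-0.99729529,  0.01745224, -0.07139688],
       [ 0.07135681, -0.00290934, -0.99744661]]), 't': array([0.00922408, 0.49255613, 1.41765486])}
{'fx': 311.16416334689666, 'fy': 311.16416334689666, 'cx': 276.37350364483865, 'cy': 208.7156910306859, 'T_tool_cam': array([[-5.81045251e-04, -9.57423716e-01, -2.88685799e-01,
         7.48152180e-02],
       [ 9.99999789e-01, -6.40317609e-04,  1.10882269e-04,
        -2.14050723e-05],
       [-2.91011915e-04, -2.88685674e-01,  9.57423886e-01,
         3.14421761e-02],
       [ 0.00000000e+00,  0.00000000e+00,  0.00000000e+00,
         1.00000000e+00]])}
```

View pics/scene0.png

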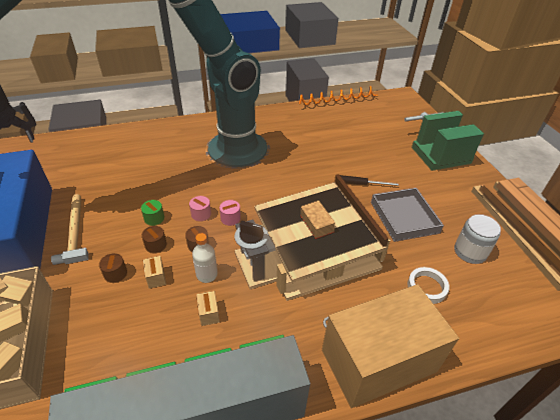

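View pics/top0.png

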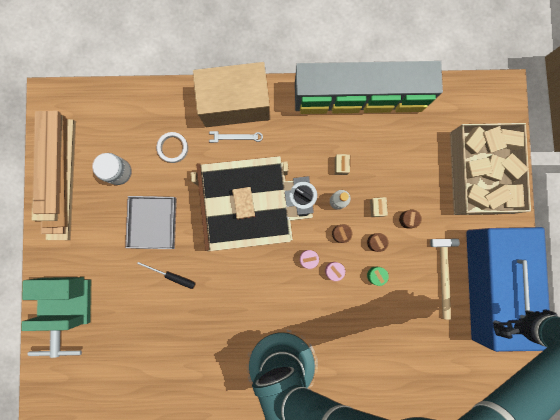

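Five pieces are visible. In the top view the dark discs are at (342,233), (377,242) and (410,218), and the blocks at (343,163) and (380,206). The glue is at (341,199), the knob at (302,196), the sander at (244,203) and the tray at (151,222).

```bash
cat > h.py <<'E'
from rig import *
import numpy as np, cv2
from scipy.spatial.transform import Rotation as Ro
def cam(name,s=None):
    m=camera_model(name)
    K=np.array([[m['fx'],0,m['cx']],[0,m['fy'],m['cy']],[0,0,1]])
    if name=='wrist':
        T=np.eye(4);T[:3,:3]=Ro.from_quat(s['tcp_rot']).as_matrix();T[:3,3]=s['tool_pos']
        W=np.linalg.inv(T@m['T_tool_cam']);R,t=W[:3,:3],W[:3,3]
    else: R,t=m['R'],m['t']
    return K@np.c_[R,t]
def proj(P,X):
    q=np.c_[np.atleast_2d(X),np.ones(len(np.atleast_2d(X)))]@P.T
    return q[:,:2]/q[:,2:]
def atz(P,uv,z):
    uv=np.atleast_2d(uv);H=np.c_[P[:,0],P[:,1],P[:,2]*z+P[:,3]]
    q=np.c_[uv,np.ones(len(uv))]@np.linalg.inv(H).T
    return q[:,:2]/q[:,2:]
def tri(P1,u1,P2,u2):
    q=cv2.triangulatePoints(P1,P2,np.array(u1,float).reshape(-1,2).T,np.array(u2,float).reshape(-1,2).T)
    return (q[:3]/q[3]).T
def shot(name,fn):
    s=sense();im=capture(name);cv2.imwrite('pics/'+fn+'.png',im[:,:,::-1]);np.savez('pics/'+fn,P=cam(name,s),im=im)
    return im
def ld(fn):
    d=np.load('pics/'+fn+'.npz');return d['P'],d['im']
def yaw(s=None):
    s=s or sense();M=Ro.from_quat(s['tcp_rot']).as_matrix();return np.arctan2(M[1,1],M[0,1])  # closing-axis direction
E
python3 - <<'E'
from h import *
T,S=cam('top'),cam('scene')
print("tops z.05",atz(T,[(342,233),(377,242),(410,218),(343,163),(380,206)],.05).round(3).tolist())
print("deck c, knob, tray, glue",atz(T,[(246,203)],.1).round(3),atz(T,[(302,196)],.17).round(3),atz(T,[(151,222)],.005).round(3),atz(T,[(341,197)],.15).round(3))
print(tri(T,[(342,233),(377,242),(410,218),(343,163),(380,206)],S,[(197,232),(153,233),(113,261),(207,301),(154,266)]).round(3))
print(yaw())
E
```

```text
tops z.05 [[0.425, -0.202], [0.394, -0.313], [0.469, -0.421], [0.651, -0.211], [0.509, -0.326]]
deck c, knob, tray, glue [[0.521 0.1  ]] [[ 0.532 -0.07 ]] [[0.473 0.421]] [[ 0.53  -0.187]]
[[ 0.425 -0.201  0.053]
 [ 0.394 -0.315  0.048]
 [ 0.469 -0.421  0.051]
 [ 0.65  -0.21   0.053]
 [ 0.509 -0.324  0.05 ]]
-1.2920468626429404
```

Call:
{"name": "play_rows", "arguments": {"deltas": [{"linear": [0.16, 0.172, 0.02], "angular": [0, 0, -0.056], "jaw": 1}, {"linear": [0.16, 0.172, 0.02], "angular": [0, 0, -0.056], "jaw": 1}, {"linear": [0.16, 0.172, 0.02], "angular": [0, 0, -0.056], "jaw": 1}, {"linear": [0.16, 0.172, 0.02], "angular": [0, 0, -0.056], "jaw": 1}, {"linear": [0.16, 0.172, 0.02], "angular": [0, 0, -0.056], "jaw": 1}, {"linear": [0.16, 0.172, 0.02], "angular": [0, 0, -0.056], "jaw": 1}, {"linear": [0.16, 0.172, 0.02], "angular": [0, 0, -0.056], "jaw": 1}, {"linear": [0.16, 0.172, 0.02], "angular": [0, 0, -0.056], "jaw": 1}, {"linear": [0.16, 0.172, 0.02], "angular": [0, 0, -0.056], "jaw": 1}, {"linear": [0.16, 0.172, 0.02], "angular": [0, 0, -0.056], "jaw": 1}, {"linear": [0, 0, 0], "angular": [0, 0, 0], "jaw": 1}, {"linear": [0, 0, 0], "angular": [0, 0, 0], "jaw": 1}]}}

```text
t: 1.3
tool_pos: [0.4994, -0.2798, 0.4443]
tcp_rot: [1.0, 0.001, -0.0, -0.0]
wrist_force: [-0.3, -0.1, 0.3]
opening: 0.0855
grip_force: 0.0
```

```bash
python3 - <<'E'
from h import *
shot('wrist','w1'); s=sense();print(s['tool_pos'],yaw(s),Ro.from_quat(s['tcp_rot']).as_matrix().round(3).tolist(),s['joint_pos'].round(2))
E
```

```text
[ 0.49848566 -0.28122857  0.4441885 ] -1.571897636330174 [[1.0, -0.001, -0.001], [-0.001, -1.0, -0.0], [-0.001, 0.0, -1.0]] [ 0.59  0.31 -0.16  1.75  0.06  1.09 -1.17]
```

View pics/w1.png

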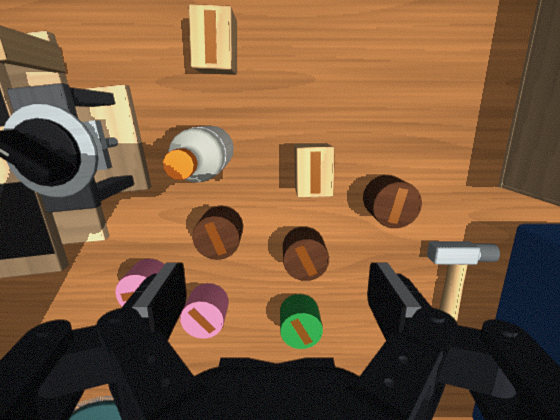

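Wrist view: the block stripes are at (210,37) and (316,172), and the disc stripes at (216,239), (306,262) and (397,206). The glue cap is at (178,163). Next I look at the shelf from two places.

Call:
{"name": "play_rows", "arguments": {"deltas": [{"linear": [0.02, 0.2, 0.03], "angular": [0, 0, 0], "jaw": 1}, {"linear": [0.02, 0.2, 0.03], "angular": [0, 0, 0], "jaw": 1}, {"linear": [0.02, 0.2, 0.03], "angular": [0, 0, 0], "jaw": 1}, {"linear": [0.02, 0.2, 0.03], "angular": [0, 0, 0], "jaw": 1}, {"linear": [0.02, 0.2, 0.03], "angular": [0, 0, 0], "jaw": 1}, {"linear": [0.02, 0.2, 0.03], "angular": [0, 0, 0], "jaw": 1}, {"linear": [0.02, 0.2, 0.03], "angular": [0, 0, 0], "jaw": 1}, {"linear": [0.02, 0.2, 0.03], "angular": [0, 0, 0], "jaw": 1}, {"linear": [0.02, 0.2, 0.03], "angular": [0, 0, 0], "jaw": 1}, {"linear": [0, 0, 0], "angular": [0, 0, 0], "jaw": 1}, {"linear": [0, 0, 0], "angular": [0, 0, 0], "jaw": 1}]}}

```text
t: 2.45
tool_pos: [0.5349, 0.078, 0.4984]
tcp_rot: [1.0, -0.001, -0.0, 0.0]
wrist_force: [-0.1, -0.7, 0.0]
opening: 0.0856
grip_force: 0.0
```

```bash
cat >> h.py <<'E'
def stripe(fn,seed,z,tol=28):
    P,im=ld(fn);im=cv2.GaussianBlur(im,(3,3),0).copy();m=np.zeros((422,562),np.uint8)
    cv2.floodFill(im,m,tuple(seed),0,(tol,)*3,(tol,)*3,4|(255<<8)|cv2.FLOODFILL_MASK_ONLY|cv2.FLOODFILL_FIXED_RANGE)
    m=m[1:-1,1:-1];v,u=np.nonzero(m);X=atz(P,np.c_[u,v],z)
    (c,wh,a)=cv2.minAreaRect((X*1000).astype(np.float32).reshape(-1,1,2))
    if wh[0]<wh[1]: a+=90
    return np.array(c)/1000,X.mean(0),sorted(wh),np.deg2rad((a+90)%180-90),len(u)
E
python3 - <<'E'
from h import *
shot('wrist','w2'); s=sense();print(s['tool_pos'],s['joint_pos'].round(2))
for sd in [(210,37),(316,172),(216,239),(306,262),(397,206)]:print([np.round(q,4).tolist() for q in stripe('w1',sd,.05)])
E
```

```text
[0.53494276 0.0769157  0.498187  ] [ 0.12  0.23 -0.38  1.74  0.09  1.19 -1.86]
[[0.6519, -0.2097], [0.6521, -0.2097], [11.0348, 48.662], -0.036, 554]
[[0.5092, -0.3249], [0.5095, -0.3248], [9.5828, 47.7629], 0.0336, 368]
[[0.4258, -0.2027], [0.4263, -0.2023], [12.6888, 44.1106], 0.3607, 321]
[[0.3953, -0.3171], [0.3958, -0.317], [12.6255, 44.0078], 0.4545, 305]
[[0.4689, -0.4265], [0.4696, -0.4268], [11.8127, 43.5756], -0.1987, 331]
```

View pics/w2.png

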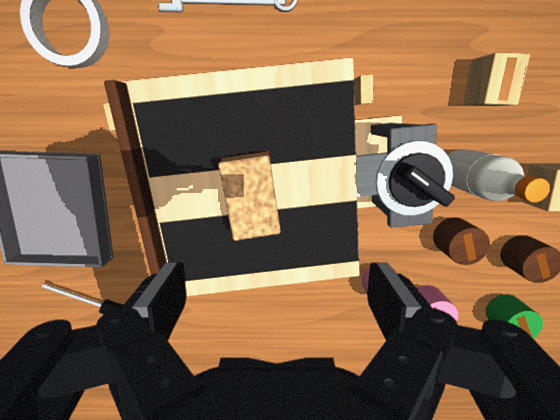

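Call:
{"name": "play_rows", "arguments": {"deltas": [{"linear": [-0.2, 0.0, 0], "angular": [0, 0, 0], "jaw": 1}, {"linear": [-0.2, 0.0, 0], "angular": [0, 0, 0], "jaw": 1}, {"linear": [0, 0, 0], "angular": [0, 0, 0], "jaw": 1}, {"linear": [0, 0, 0], "angular": [0, 0, 0], "jaw": 1}]}}

```text
t: 2.9
tool_pos: [0.4547, 0.077, 0.499]
tcp_rot: [1.0, -0.003, 0.001, 0.001]
wrist_force: [1.7, -0.8, -0.2]
opening: 0.0851
grip_force: 0.0
```

```bash
python3 - <<'E'
from h import *
shot('wrist','w3'); s=sense();print(s['tool_pos'],s['joint_pos'].round(2))
E
```

```text
[0.45536925 0.07728895 0.49900599] [ 0.14  0.08 -0.4   1.9   0.03  1.16 -1.85]
```

View pics/w3.png

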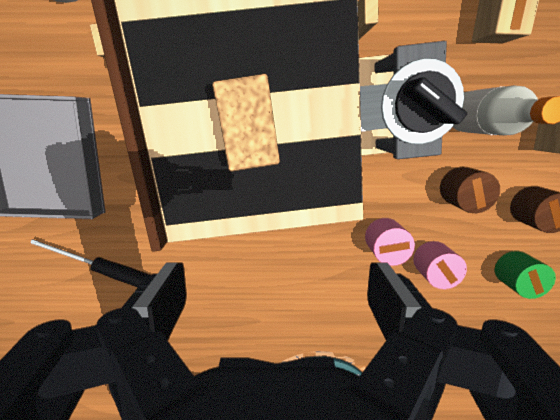

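Both views show the deck with its stop on the left. Sander top corners in w2: (219,161), (270,153), (280,233), (233,241). The strip ends on the knob side are near column 357. The knob bar runs from (400,170) to (453,203).

```bash
python3 - <<'E'
from h import *
P2,i2=ld('w2');P3,i3=ld('w3')
# refine pairs with subpixel corners
def ref(im,pts):
    g=cv2.cvtColor(im,cv2.COLOR_RGB2GRAY);return cv2.cornerSubPix(g,np.array(pts,np.float32).reshape(-1,1,2),(4,4),(-1,-1),(3,30,.01)).reshape(-1,2)
names=['nearstrip far knob','nearstrip near knob','farstrip near knob','deck near knob','farstrip near stop','nearstrip far stop','nearstrip near stop','s1','s2','s3','s4']
a=[(357,193),(358,262),(356,157),(358,275),(148,181),(155,217),(162,280),(219,161),(270,153),(280,233),(233,241)]
b=[(361,137),(363,205),(359,83),(363,220),(140,105),(150,158),(160,222),(213,82),(267,74),(279,163),(231,170)]
ra,rb=ref(i2,a),ref(i3,b)
for n,p,q,X in zip(names,ra,rb,tri(P2,ra,P3,rb)):print(n,p.round(1),q.round(1),X.round(4))
# knob with mark line ends
for k in [((417,180),(421,97)),((437,192),(438,108))]:print(tri(P2,[k[0]],P3,[k[1]]).round(4))
big=np.vstack([cv2.resize(i2[50:150,330:480],None,fx=4,fy=4,interpolation=3)[:300],cv2.resize(i2[130:230,340:490],None,fx=4,fy=4,interpolation=3)[:300]])
c=np.hstack([cv2.resize(i2[140:215,360:460],(400,300),interpolation=3),cv2.resize(i3[65:140,360:460],(400,300),interpolation=3)])
d=np.hstack([cv2.resize(i2[65:140,310:410],(400,300),interpolation=3),cv2.resize(i2[80:155,90:190],(400,300),interpolation=3)])
cv2.imwrite('pics/c1.png',np.vstack([c,d])[:,:,::-1])
E
```

```text
nearstrip far knob [358.9 194.5] [359.7 133.9] [ 0.506  -0.0321  0.0578]
nearstrip near knob [358.7 260.5] [362.1 202.1] [ 0.4252 -0.0302  0.0935]
farstrip near knob [355.4 154.3] [358.8  82.8] [ 0.5641 -0.0167  0.0912]
deck near knob [358.9 275.3] [362.5 219.2] [ 0.4015 -0.0331  0.0903]
farstrip near stop [148. 181.] [138.1 106.1] [0.5395 0.2206 0.1264]
nearstrip far stop [155. 217.] [149.4 158. ] [0.4779 0.2407 0.0674]
nearstrip near stop [162. 280.] [160. 222.] [0.4052 0.2231 0.1075]
s1 [218.  163.3] [212.4  82.4] [0.5608 0.1394 0.139 ]
s2 [267.9 155.4] [265.6  73.5] [0.5688 0.0868 0.1376]
s3 [279.7 232.5] [278.8 162.4] [0.4814 0.0743 0.1357]
s4 [233.9 240.2] [229.4 170.2] [0.4742 0.1263 0.1409]
[[ 0.5453 -0.0638  0.1531]]
[[ 0.5351 -0.0785  0.1636]]
```

View pics/c1.png

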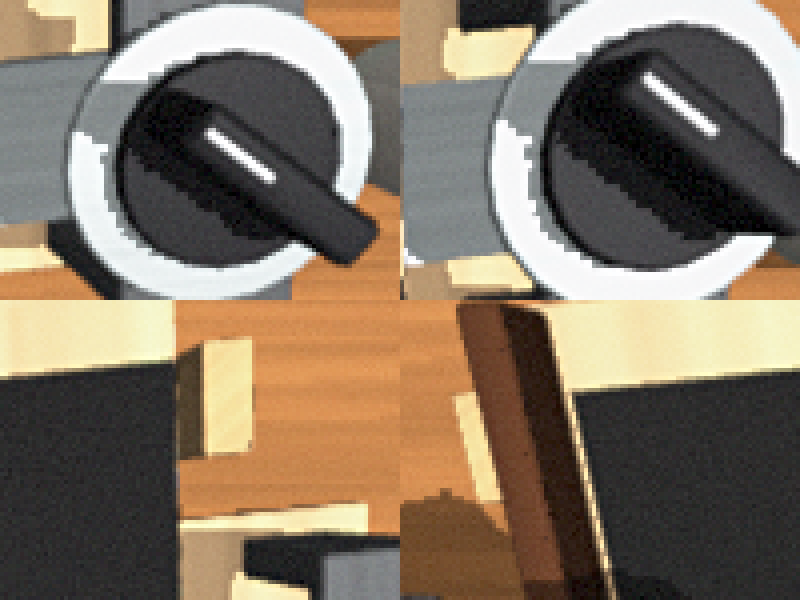

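Call:
{"name": "play_rows", "arguments": {"deltas": [{"linear": [0.066, 0.03, -0.19], "angular": [0, 0, 0.059], "jaw": 1}, {"linear": [0.066, 0.03, -0.19], "angular": [0, 0, 0.059], "jaw": 1}, {"linear": [0.066, 0.03, -0.19], "angular": [0, 0, 0.059], "jaw": 1}, {"linear": [0.066, 0.03, -0.19], "angular": [0, 0, 0.059], "jaw": 1}, {"linear": [0.066, 0.03, -0.19], "angular": [0, 0, 0.059], "jaw": 1}, {"linear": [0, 0, -0.12], "angular": [0, 0, 0], "jaw": 1}, {"linear": [0, 0, 0], "angular": [0, 0, 0], "jaw": 1}, {"linear": [0, 0, 0], "angular": [0, 0, 0], "jaw": 0}, {"linear": [0, 0, 0], "angular": [0, 0, 0], "jaw": 0}, {"linear": [0, 0, 0], "angular": [0, 0, 0], "jaw": 0}, {"linear": [0, 0, 0], "angular": [0, 0, 0], "jaw": 0}, {"linear": [0, 0, 0], "angular": [0, 0, 0], "jaw": 0}], "force": 30}}

```text
t: 4.15
tool_pos: [0.5216, 0.1088, 0.2866]
tcp_rot: [0.997, 0.073, 0.002, 0.0]
wrist_force: [-1.1, -1.1, 6.5]
opening: 0.0548
grip_force: 33.2
```

```bash
python3 - <<'E'
from h import *
from scipy.optimize import least_squares
P2,i2=ld('w2');P3,i3=ld('w3')
L=np.array([[-.028,-.130,0],[-.112,-.130,0],[.028,-.130,0],[-.135,-.130,0],[.112,-.130,0],[.135,-.130,0],[.112,.118,0],[.028,.118,0],[-.028,.118,0],[-.112,.118,0]])
w2=np.array([(357,192.5),(358.5,261.5),(356,156.5),(359,275.5),(354,80.4),(354,58.5),(133.5,103.7),(149,181),(155,220),(163,282)])
w3=np.array([(361,137),(362.3,203.5),(359.3,83),(362.5,219.3),(np.nan,np.nan),(np.nan,np.nan),(121.5,22),(139,106),(150,158),(160.5,224)])
def X(p):
    R=Ro.from_euler('ZX',[p[2],p[3]]).as_matrix();return (R@(L+[0,0,.022]).T).T+[p[0],p[1],.1-.022+p[4]]
def f(p):
    x=X(p);r=np.r_[(proj(P2,x)-w2).ravel(),(proj(P3,x)-w3).ravel()];return np.r_[np.nan_to_num(r),p[4]*500]
o=least_squares(f,[.52,.1,.1,-.07,0],loss='soft_l1');print(o.x.round(4));print(o.fun.round(1))
a=atz(P2,[(411.3,172.5),(428,185.5)],.169);b=atz(P3,[(421.5,84.5),(438.5,97.5)],.169);print(a,b)
for q in(a,b):print(np.arctan2(*(q[1]-q[0])[::-1]))
p=o.x;kx=np.array([p[0]+.185*np.sin(p[2]),p[1]-.185*np.cos(p[2])]);print('knob',kx)
print('bar corners', atz(P2,[(360+378/4,140+228/4),(360+350/4,140+263/4)],.169), sense()['tool_pos'],yaw())
E
```

```text
[ 0.5224  0.1102  0.0928  0.0494 -0.0021]
[-0.1  8.  -0.2 -0.3 -0.  -0.9 -0.4  1.1  0.3  0.2 -0.1 -0.3 -1.1 -1.3
 -0.4 -3.9  3.3  1.6  8.4 -0.1 -0.4 -2.  -0.3 -0.2  0.3  1.3 -0.1  1.2
  0.   0.   0.   0.  -0.7 -0.3  0.   0.7 -0.1 -0.9  3.9  0.9 -1.1]
[[ 0.55584896 -0.05246556]
 [ 0.54295763 -0.07039343]] [[ 0.5551725  -0.05353632]
 [ 0.54410206 -0.07034934]]
-2.194204373350291
-2.153085212667449
knob [ 0.53959351 -0.07401303]
bar corners [[ 0.53124982 -0.09823959]
 [ 0.52224694 -0.09271827]] [0.52163837 0.10883842 0.28659993] -1.4252863231161752
```

Call:
{"name": "play_rows", "arguments": {"deltas": [{"linear": [0, 0, 0.2], "angular": [0, 0, 0], "jaw": 0}, {"linear": [0, 0, 0.2], "angular": [0, 0, 0], "jaw": 0}, {"linear": [-0.03, 0.195, 0], "angular": [0, 0, -0.037], "jaw": 0}, {"linear": [-0.03, 0.195, 0], "angular": [0, 0, -0.037], "jaw": 0}, {"linear": [-0.03, 0.195, 0], "angular": [0, 0, -0.037], "jaw": 0}, {"linear": [-0.03, 0.195, 0], "angular": [0, 0, -0.037], "jaw": 0}, {"linear": [-0.03, 0.195, 0], "angular": [0, 0, -0.037], "jaw": 0}, {"linear": [-0.03, 0.195, 0], "angular": [0, 0, -0.037], "jaw": 0}, {"linear": [-0.03, 0.195, 0], "angular": [0, 0, -0.037], "jaw": 0}, {"linear": [-0.03, 0.195, 0], "angular": [0, 0, -0.037], "jaw": 0}, {"linear": [0, 0, 0], "angular": [0, 0, 0], "jaw": 0}, {"linear": [0, 0, -0.212], "angular": [0, 0, 0], "jaw": 0}, {"linear": [0, 0, -0.212], "angular": [0, 0, 0], "jaw": 0}, {"linear": [0, 0, -0.212], "angular": [0, 0, 0], "jaw": 0}, {"linear": [0, 0, -0.107], "angular": [0, 0, 0], "jaw": 0}, {"linear": [0, 0, -0.1], "angular": [0, 0, 0], "jaw": 0}, {"linear": [0, 0, 0], "angular": [0, 0, 0], "jaw": 0}]}}

```text
t: 5.85
tool_pos: [0.4724, 0.4202, 0.194]
tcp_rot: [1.0, -0.001, -0.001, 0.001]
wrist_force: [-0.2, -0.1, -0.8]
opening: 0.0543
grip_force: 32.1
```

Call:
{"name": "play_rows", "arguments": {"deltas": [{"linear": [0, 0, 0], "angular": [0, 0, 0], "jaw": 0.82}, {"linear": [0, 0, 0], "angular": [0, 0, 0], "jaw": 0.82}, {"linear": [0, 0, 0.05], "angular": [0, 0, 0], "jaw": 0.82}, {"linear": [0, 0, 0.23], "angular": [0, 0, 0], "jaw": 0.82}, {"linear": [0, 0, 0.25], "angular": [0, 0, 0], "jaw": 0.82}, {"linear": [0, 0, 0.25], "angular": [0, 0, 0], "jaw": 1}, {"linear": [0, 0, 0.25], "angular": [0, 0, 0], "jaw": 1}, {"linear": [0.02, -0.22, 0.05], "angular": [0, 0, 0], "jaw": 1}, {"linear": [0.02, -0.22, 0.05], "angular": [0, 0, 0], "jaw": 1}, {"linear": [0.02, -0.22, 0.05], "angular": [0, 0, 0], "jaw": 1}, {"linear": [0.02, -0.22, 0.05], "angular": [0, 0, 0], "jaw": 1}, {"linear": [0.02, -0.22, 0.05], "angular": [0, 0, 0], "jaw": 1}, {"linear": [0.02, -0.22, 0], "angular": [0, 0, 0], "jaw": 1}, {"linear": [0.02, -0.22, 0], "angular": [0, 0, 0], "jaw": 1}, {"linear": [0.02, -0.22, 0], "angular": [0, 0, 0], "jaw": 1}, {"linear": [0.02, -0.22, 0], "angular": [0, 0, 0], "jaw": 1}, {"linear": [0.02, -0.22, 0], "angular": [0, 0, 0], "jaw": 1}, {"linear": [0, 0, 0], "angular": [0, 0, 0], "jaw": 1}, {"linear": [0, 0, 0], "angular": [0, 0, 0], "jaw": 1}]}}

```text
t: 7.75
tool_pos: [0.5125, -0.0197, 0.4535]
tcp_rot: [1.0, -0.002, 0.001, 0.0]
wrist_force: [-1.1, 0.6, -0.1]
opening: 0.0853
grip_force: 0.0
```

```bash
python3 - <<'E'
from h import *
shot('wrist','w4'); s=sense();print(s['tool_pos'],yaw(s),s['joint_pos'].round(2))
shot('scene','s4')
E
```

```text
[ 0.51249499 -0.01834396  0.45332157] -1.5723789348414425 [ 0.23  0.21 -0.3   1.86  0.07  1.08 -1.66]
```

View pics/w4.png

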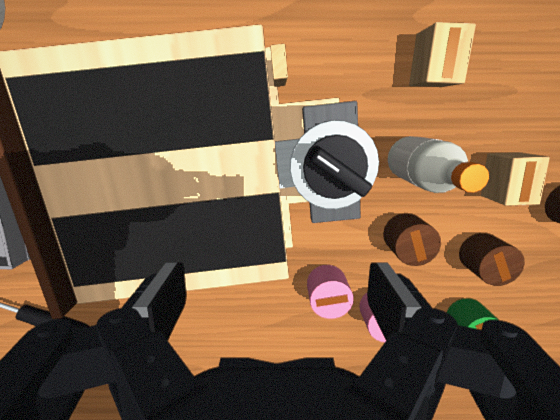

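The deck is clear. The far strip spans about (10,80) to (272,137), the knob disc centre is at (336,167), and its bar runs from (313,152) to (370,190).

```bash
cat >> h.py <<'E'
from scipy.optimize import least_squares
def deckfit(views,guess=(.5224,.1102,.0928,.05)):
    # views: list of (P, Nx2 pixels, Nx2 local xy)
    def X(p,L):
        R=Ro.from_euler('ZX',[p[2],p[3]]).as_matrix();L=np.c_[L,np.zeros(len(L))]
        return (R@(L+[0,0,.022]).T).T+[p[0],p[1],.078]
    f=lambda p:np.concatenate([(proj(P,X(p,np.array(l)))-u).ravel() for P,u,l in views])
    return least_squares(f,guess,loss='soft_l1')
def strips(im,box,thr=60):
    g=im.max(2).astype(np.uint8);m=np.zeros_like(g);x0,y0,x1,y1=box;m[y0:y1,x0:x1]=(g[y0:y1,x0:x1]<thr)*255
    m=cv2.morphologyEx(m,cv2.MORPH_OPEN,np.ones((5,5)))
    c=max(cv2.findContours(m,0,2)[0],key=cv2.contourArea);return cv2.convexHull(c)
E
python3 - <<'E'
from h import *
P,im=ld('w4')
for b in [(5,40,275,170),(40,185,288,300)]:
    h=strips(im,b);a=cv2.approxPolyDP(h,4,True).reshape(-1,2);print(a.tolist())
print('knobdisc',atz(P,[(336,167)],.139), 'ring',atz(P,[(335,166)],.135))
print('mark',q:=atz(P,[(320,154),(338,168)],.169),np.arctan2(*(q[1]-q[0])[::-1]))
c=np.vstack([cv2.resize(im[100:220,280:440],(800,600),interpolation=3)]);cv2.imwrite('pics/c2.png',c[:,:,::-1])
E
```

```text
[[271, 138], [34, 164], [8, 79], [263, 52]]
[[284, 260], [184, 299], [132, 299], [74, 285], [53, 218], [277, 194]]
knobdisc [[ 0.54203072 -0.07402291]] ring [[ 0.54232493 -0.07381799]]
mark [[ 0.55741901 -0.05483008]
 [ 0.54599706 -0.06994544]] -2.2179049105831843
```

View pics/c2.png

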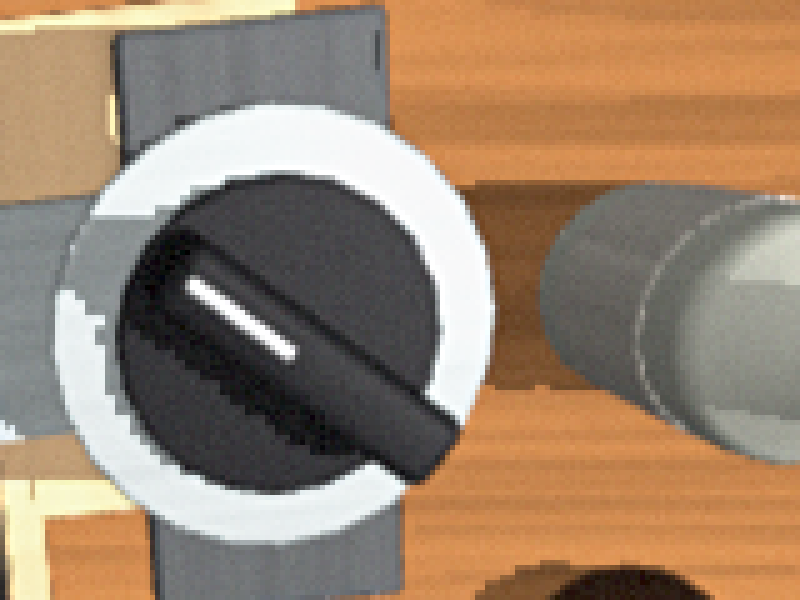

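```bash
python3 - <<'E'
from h import *
P,im=ld('w4')
q=atz(P,[(317.6,157),(339,170.4),(368.2,191.2)],.169);c=atz(P,[(335.6,166.2)],.139)[0]
print(q,c,[np.arctan2(*(q[2]-q[i])[::-1]) for i in(0,1)],np.linalg.norm(q-c,axis=1),np.linalg.norm(q[2]-q[0]))
o=deckfit([(P,np.array([(271.5,138.5),(8,79),(263.5,51.5),(34,164.5),(285,260.5),(277.5,193.5),(53,218)]),[(.028,-.13),(.112,.118),(.112,-.13),(.028,.118),(-.112,-.13),(-.028,-.13),(-.028,.118)])])
print(o.x.round(4),o.fun.round(1));p=o.x;print(p[0]+.185*np.sin(p[2]),p[1]-.185*np.cos(p[2]))
E
```

```text
[[ 0.55502078 -0.05297318]
 [ 0.54401752 -0.07086733]
 [ 0.52640088 -0.09618655]] [ 0.54276549 -0.07362107] [np.float64(-2.155764716141165), np.float64(-2.17868547411925)] [0.02401099 0.003025   0.02787475] 0.0518314040321388
[0.5227 0.1109 0.0994 0.0013] [ 1.   1.6 -1.7 -0.2 -0.7 -2.4  0.7  1.1  0.7  4.1  0.6 -0.  -1.5 -1.4]
0.5410443275753993 -0.0732035026462275
```

```bash
python3 - <<'E'
from h import *
L=[(.028,-.13),(.112,.118),(.112,-.13),(.028,.118),(-.112,-.13),(-.028,-.13),(-.028,.118),(-.135,-.13)]
V=[];S={'w4':[(271.5,138.5),(8,79),(263.5,51.5),(34,164.5),(285,260.5),(277.5,193.5),(53,218),(288,279)]}
for fn,b in (('w2',[(100,60,356,176),(135,178,358.,283)]),('w3',[(100,0,360,108),(135,125,363,226)])):
    P,im=ld(fn)
    for x0,y0,x1,y1 in b: print(fn,cv2.approxPolyDP(strips(im,(x0,y0,int(x1),y1)),4,True).reshape(-1,2).tolist())
# gauge posts & tilt through stereo w2/w4 (post top corners near knob end)
P2,i2=ld('w2');P4,i4=ld('w4');P3,i3=ld('w3')
c=np.hstack([cv2.resize(i[y:y+75,x:x+100],(400,300),interpolation=3) for i,x,y in ((i2,310,50),(i4,220,15))])
d=np.hstack([cv2.resize(i[y:y+75,x:x+100],(400,300),interpolation=3) for i,x,y in ((i3,320,150),(i4,240,220))])
cv2.imwrite('pics/c3.png',np.vstack([c,d])[:,:,::-1])
E
```

```text
w2 [[352, 81], [354, 153], [149, 175], [137, 103]]
w2 [[355, 202], [355, 260], [166, 282], [161, 223]]
w3 [[355, 0], [357, 82], [140, 105], [125, 22]]
w3 [[359, 136], [361, 201], [166, 223], [152, 158]]
```

View pics/c3.png

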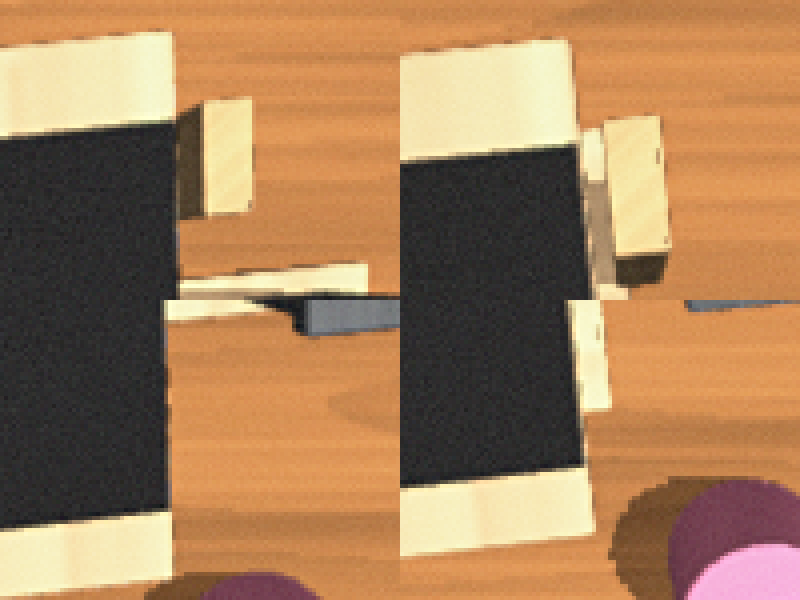

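```bash
python3 - <<'E'
from h import *
A=(.112,-.13);B=(.028,-.13);C=(-.112,-.13);D=(.135,-.13);E_=(-.135,-.13);F=(-.028,-.13);G=(.112,.118);H=(.028,.118);I=(-.028,.118);J=(-.112,.118)
v=[('w2',[(354,80.3),(355.5,154.3),(353,58),(359,275.5),(358.,261.5),(149,176)],[A,B,D,E_,C,H]),
('w3',[(358.8,82.7),(361,136.5),(362.5,203),(363,219.5),(123,22),(139,106),(151,158)],[B,F,C,E_,G,H,I]),
('w4',[(272,138.5),(264.5,51.3),(262.5,25),(285.5,261.5),(278,193.7),(288.2,278.3),(8,79),(34,164.5),(53,218),(74,285)],[B,A,D,C,F,E_,G,H,I,J])]
V=[(ld(n)[0],np.array(u),l) for n,u,l in v]
o=deckfit(V);print(o.x.round(4),o.fun.round(1));
p=o.x;print(p[0]+.185*np.sin(p[2]),p[1]-.185*np.cos(p[2]))
for t in (0.,.03,.06,.09):
    W=[(P,u,l) for P,u,l in V];
    from scipy.optimize import least_squares as ls
    import h
    g=deckfit(W,(p[0],p[1],p[2],t)).cost
E
```

```text
[0.5227 0.1103 0.0968 0.0335] [ 0.5 -0.8  0.9  1.1  0.9 -1.2  0.5  2.1  1.1  0.6 -1.   1.3  1.3  0.5
  0.4 -2.   0.5  0.6  0.4  1.5 -3.2 -0.1 -0.6  1.  -1.5 -0.6  1.8  1.6
  0.1 -1.  -0.6 -1.9  0.9  1.6  1.2 -0.9 -0.   2.5 -3.5 -1.2 -0.7  1.2
 -2.9 -0.6 -1.4  1.2]
0.54058463492464 -0.07382342921059057
```

Call:
{"name": "play_rows", "arguments": {"deltas": [{"linear": [0.018, -0.034, -0.033], "angular": [0, 0, 0.244], "jaw": 0.6}, {"linear": [0.018, -0.034, -0.033], "angular": [0, 0, 0.244], "jaw": 0.6}, {"linear": [0.018, -0.034, -0.033], "angular": [0, 0, 0.244], "jaw": 0.6}, {"linear": [0.018, -0.034, -0.033], "angular": [0, 0, 0.244], "jaw": 0.6}, {"linear": [0.018, -0.034, -0.033], "angular": [0, 0, 0.244], "jaw": 0.6}, {"linear": [0.018, -0.034, -0.033], "angular": [0, 0, 0.244], "jaw": 0.6}, {"linear": [0.018, -0.034, -0.033], "angular": [0, 0, 0.244], "jaw": 0.6}, {"linear": [0.018, -0.034, -0.033], "angular": [0, 0, 0.244], "jaw": 0.6}, {"linear": [0, 0, 0], "angular": [0, 0, 0], "jaw": 0.6}, {"linear": [0, 0, 0], "angular": [0, 0, 0], "jaw": 0.6}]}}

```text
t: 8.85
tool_pos: [0.5417, -0.072, 0.3996]
tcp_rot: [0.884, 0.468, 0.0, -0.0]
wrist_force: [0.9, 1.2, -0.0]
opening: 0.0511
grip_force: 0.0
```

```bash
python3 - <<'E'
from h import *
s=sense();print(s['tool_pos'],yaw(s),s['joint_pos'].round(2),Ro.from_quat(s['tcp_rot']).as_matrix()[:,2].round(3))
shot('wrist','w5');P,im=ld('w5')
c=np.array([.5412,-.0735]);d=.0285*np.array([np.cos(.975),np.sin(.975)])
for x in (c+d,c-d): cv2.circle(im,tuple(int(v) for v in proj(P,[[*x,.169]])[0].round()),2,(0,255,0),-1)
cv2.imwrite('pics/c4.png',cv2.resize(im[60:300,140:420],(700,600))[:,:,::-1])
E
```

```text
[ 0.54165571 -0.07201778  0.39960115] -0.5976449213232302 [ 0.4   0.34 -0.4   1.84  0.15  0.99 -0.66] [ 0.     0.001 -1.   ]
```

View pics/c4.png

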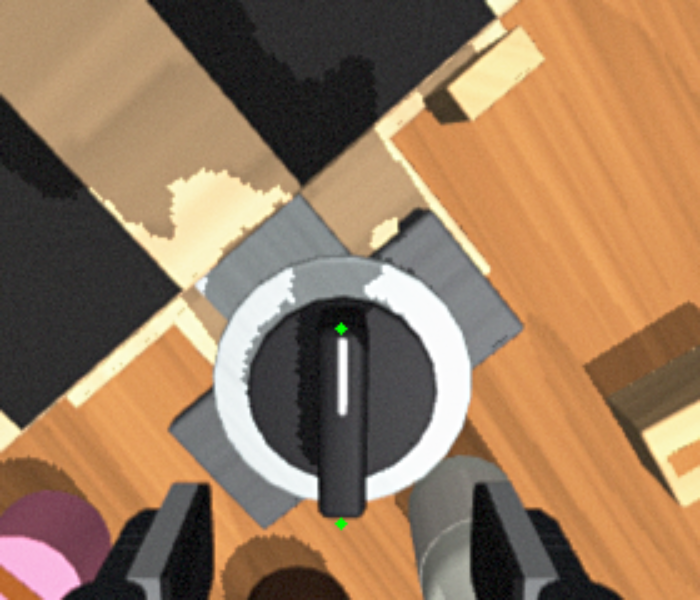

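The knob bar is aligned with the fingers, and the predicted ends (green) match. I descend, grip and turn.

Call:
{"name": "play_rows", "arguments": {"deltas": [{"linear": [0, -0.006, -0.15], "angular": [0, 0, 0], "jaw": 0.6}, {"linear": [0, 0, -0.15], "angular": [0, 0, 0], "jaw": 0.6}, {"linear": [0, 0, -0.11], "angular": [0, 0, 0], "jaw": 0.6}, {"linear": [0, 0, 0], "angular": [0, 0, 0], "jaw": 0}, {"linear": [0, 0, 0], "angular": [0, 0, 0], "jaw": 0}, {"linear": [0, 0, 0], "angular": [0, 0, 0], "jaw": 0}, {"linear": [0, 0, 0], "angular": [0, 0, 0], "jaw": 0}, {"linear": [0, 0, 0], "angular": [0, 0, 0], "jaw": 0}], "force": 60}}

```text
t: 9.7
tool_pos: [0.5413, -0.0732, 0.3189]
tcp_rot: [0.884, 0.468, 0.0, -0.0]
wrist_force: [-3.1, 3.4, 2.0]
opening: 0.013
grip_force: 59.6
```

Call:
{"name": "play_rows", "arguments": {"deltas": [{"linear": [0, 0, 0], "angular": [0, 0, -0.2], "jaw": 0}, {"linear": [0, 0, 0], "angular": [0, 0, -0.28], "jaw": 0}, {"linear": [0, 0, 0], "angular": [0, 0, -0.28], "jaw": 0}, {"linear": [0, 0, 0], "angular": [0, 0, -0.28], "jaw": 0}, {"linear": [0, 0, 0], "angular": [0, 0, -0.28], "jaw": 0}, {"linear": [0, 0, 0], "angular": [0, 0, -0.28], "jaw": 0}, {"linear": [0, 0, 0], "angular": [0, 0, -0.28], "jaw": 0}, {"linear": [0, 0, 0], "angular": [0, 0, -0.28], "jaw": 0}, {"linear": [0, 0, 0], "angular": [0, 0, -0.28], "jaw": 0}, {"linear": [0, 0, 0], "angular": [0, 0, -0.28], "jaw": 0}, {"linear": [0, 0, 0], "angular": [0, 0, -0.28], "jaw": 0}, {"linear": [0, 0, 0], "angular": [0, 0, 0], "jaw": 0}]}}

```text
t: 10.9
tool_pos: [0.5415, -0.0748, 0.3189]
tcp_rot: [0.966, -0.26, 0.0, 0.0]
wrist_force: [-4.1, -2.2, 3.8]
opening: 0.0132
grip_force: 59.8
```

```bash
python3 - <<'E'
from h import *
s=sense();print(s['tool_pos'],yaw(s),s['joint_pos'].round(2),s['wrist_torque'],s['wrist_force'],s['opening'])
E
```

```text
[ 0.54146466 -0.07484784  0.31885287] -2.0976019046950007 [ 0.11  0.4  -0.04  1.93  0.02  0.81 -2.04] [-0.56395262  0.97082968 -0.10781895] [-4.05382904 -2.23899225  3.83823395] 0.013162163239303422
```

Call:
{"name": "play_rows", "arguments": {"deltas": [{"linear": [0, 0, 0], "angular": [0, 0, 0], "jaw": 0.5}, {"linear": [0, 0, 0], "angular": [0, 0, 0], "jaw": 0.5}, {"linear": [0, 0, 0.125], "angular": [0, 0, 0], "jaw": 0.5}, {"linear": [0, 0, 0.125], "angular": [0, 0, 0], "jaw": 0.5}, {"linear": [-0.018, 0.176, 0], "angular": [0, 0, 0], "jaw": 0}, {"linear": [-0.018, 0.176, 0], "angular": [0, 0, 0], "jaw": 0}, {"linear": [-0.018, 0.176, 0], "angular": [0, 0, 0], "jaw": 0}, {"linear": [0, 0, -0.1], "angular": [0, 0, 0], "jaw": 0}, {"linear": [0, 0, -0.2], "angular": [0, 0, 0], "jaw": 0}, {"linear": [0, 0, -0.14], "angular": [0, 0, 0], "jaw": 0}, {"linear": [0, 0, -0.015], "angular": [0, 0, 0], "jaw": 0}, {"linear": [0, 0, 0], "angular": [0, 0, 0], "jaw": 0}, {"linear": [0, 0, 0], "angular": [0, 0, 0], "jaw": 0}]}}

```text
t: 12.2
tool_pos: [0.5317, 0.0312, 0.2779]
tcp_rot: [0.966, -0.26, 0.001, -0.001]
wrist_force: [0.5, -0.0, 0.3]
opening: -0.0003
grip_force: 0.0
```

Call:
{"name": "play_rows", "arguments": {"deltas": [{"linear": [0, 0, -0.005], "angular": [0, 0, 0], "jaw": 0}, {"linear": [0, 0, -0.005], "angular": [0, 0, 0], "jaw": 0}, {"linear": [0, 0, -0.005], "angular": [0, 0, 0], "jaw": 0}]}}

```text
t: 12.5
tool_pos: [0.5311, 0.0311, 0.274]
tcp_rot: [0.966, -0.26, 0.001, -0.0]
wrist_force: [0.1, -0.6, 0.1]
opening: -0.0001
grip_force: 0.0
```

Call:
{"name": "play_rows", "arguments": {"deltas": [{"linear": [0, 0, -0.005], "angular": [0, 0, 0], "jaw": 0}, {"linear": [0, 0, -0.005], "angular": [0, 0, 0], "jaw": 0}]}}

```text
t: 12.7
tool_pos: [0.5311, 0.0311, 0.2729]
tcp_rot: [0.966, -0.26, 0.0, 0.0]
wrist_force: [-5.7, -1.1, 20.8]
opening: -0.0003
grip_force: 10.6
```

Call:
{"name": "play_rows", "arguments": {"deltas": [{"linear": [0, 0, 0.05], "angular": [0, 0, 0], "jaw": 0}, {"linear": [-0.0208, 0.205, 0], "angular": [0, 0, 0], "jaw": 0}, {"linear": [-0.0208, 0.205, 0], "angular": [0, 0, 0], "jaw": 0}, {"linear": [-0.0208, 0.205, 0], "angular": [0, 0, 0], "jaw": 0}, {"linear": [-0.0208, 0.205, 0], "angular": [0, 0, 0], "jaw": 0}, {"linear": [0, 0, 0], "angular": [0, 0, 0], "jaw": 0}, {"linear": [0, 0, -0.02], "angular": [0, 0, 0], "jaw": 0}, {"linear": [0, 0, 0], "angular": [0, 0, 0], "jaw": 0}]}}

```text
t: 13.5
tool_pos: [0.5142, 0.1937, 0.2767]
tcp_rot: [0.965, -0.261, -0.0, 0.001]
wrist_force: [-0.6, -0.2, -0.4]
opening: -0.0
grip_force: 0.0
```

Call:
{"name": "play_rows", "arguments": {"deltas": [{"linear": [0, 0, -0.005], "angular": [0, 0, 0], "jaw": 0}, {"linear": [0, 0, -0.005], "angular": [0, 0, 0], "jaw": 0}, {"linear": [0, 0, -0.005], "angular": [0, 0, 0], "jaw": 0}]}}

```text
t: 13.8
tool_pos: [0.5145, 0.1942, 0.2742]
tcp_rot: [0.965, -0.261, 0.0, 0.0]
wrist_force: [0.3, 0.3, 0.4]
opening: 0.0001
grip_force: 0.0
```

Call:
{"name": "play_rows", "arguments": {"deltas": [{"linear": [0, 0, -0.005], "angular": [0, 0, 0], "jaw": 0}, {"linear": [0, 0, -0.005], "angular": [0, 0, 0], "jaw": 0}]}}

```text
t: 14.0
tool_pos: [0.5145, 0.1944, 0.274]
tcp_rot: [0.966, -0.26, 0.0, 0.0]
wrist_force: [-6.5, -4.0, 22.6]
opening: -0.0001
grip_force: 11.0
```

```bash
cat > avg.py <<'E'
from h import *
r=[]
for i in range(8):
    s=sense();r.append(np.r_[s['tool_pos'],s['wrist_force'][2]]);capture('wrist')
r=np.array(r);print(r.mean(0).round(5),r.std(0).round(5),s['joint_pos'].round(4).tolist())
E
python3 avg.py
```

```text
[ 0.51447  0.19442  0.27403 15.41253] [3.00000e-05 1.00000e-05 2.00000e-05 2.79513e+00] [-0.3391, 0.4788, -0.1041, 1.9425, 0.0735, 0.7237, -2.5843]
```

Call:
{"name": "play_rows", "arguments": {"deltas": [{"linear": [0, 0, 0.05], "angular": [0, 0, 0], "jaw": 0}, {"linear": [0.0208, -0.205, 0], "angular": [0, 0, 0], "jaw": 0}, {"linear": [0.0208, -0.205, 0], "angular": [0, 0, 0], "jaw": 0}, {"linear": [0.0208, -0.205, 0], "angular": [0, 0, 0], "jaw": 0}, {"linear": [0.0208, -0.205, 0], "angular": [0, 0, 0], "jaw": 0}, {"linear": [0, 0, 0], "angular": [0, 0, 0], "jaw": 0}, {"linear": [0, 0, -0.025], "angular": [0, 0, 0], "jaw": 0}, {"linear": [0, 0, -0.01], "angular": [0, 0, 0], "jaw": 0}, {"linear": [0, 0, -0.01], "angular": [0, 0, 0], "jaw": 0}]}}

```text
t: 15.3
tool_pos: [0.5307, 0.0327, 0.2729]
tcp_rot: [0.966, -0.259, -0.0, -0.0]
wrist_force: [-0.5, -0.4, 7.9]
opening: 0.0001
grip_force: 5.0
```

```bash
python3 avg.py
```

```text
[0.53076 0.03222 0.27312 0.92146] [6.00000e-05 4.20000e-04 8.00000e-05 2.66962e+00] [-0.0581, 0.4539, -0.0791, 1.9877, 0.0535, 0.7021, -2.2658]
```

Call:
{"name": "play_rows", "arguments": {"deltas": [{"linear": [0, 0, 0.24], "angular": [0, 0, 0], "jaw": 0}, {"linear": [0, 0, 0.24], "angular": [0, 0, 0], "jaw": 0.5}, {"linear": [0.018, -0.178, 0], "angular": [0, 0, 0], "jaw": 0.5}, {"linear": [0.018, -0.178, 0], "angular": [0, 0, 0], "jaw": 0.5}, {"linear": [0.018, -0.178, 0], "angular": [0, 0, 0], "jaw": 0.5}, {"linear": [0, 0, 0], "angular": [0, 0, 0], "jaw": 0.5}, {"linear": [0, 0, -0.1], "angular": [0, 0, 0], "jaw": 0.5}, {"linear": [0, 0, -0.1], "angular": [0, 0, 0], "jaw": 0.5}, {"linear": [0, 0, -0.05], "angular": [0, 0, 0], "jaw": 0.5}, {"linear": [0, 0, 0], "angular": [0, 0, 0], "jaw": 0}, {"linear": [0, 0, 0], "angular": [0, 0, 0], "jaw": 0}, {"linear": [0, 0, 0], "angular": [0, 0, 0], "jaw": 0}, {"linear": [0, 0, 0], "angular": [0, 0, 0], "jaw": 0}, {"linear": [0, 0, 0], "angular": [0, 0, -0.2], "jaw": 0}, {"linear": [0, 0, 0], "angular": [0, 0, -0.2], "jaw": 0}, {"linear": [0, 0, 0], "angular": [0, 0, 0], "jaw": 0}, {"linear": [0, 0, 0], "angular": [0, 0, 0], "jaw": 0}]}}

```text
t: 17.4
tool_pos: [0.5417, -0.0757, 0.3199]
tcp_rot: [0.935, -0.354, 0.0, -0.0]
wrist_force: [-0.9, 1.1, 1.7]
opening: 0.0128
grip_force: 60.8
```

```bash
python3 - <<'E'
from h import *
s=sense();print(s['tool_pos'],yaw(s),s['wrist_force'])
E
```

```text
[ 0.5417175  -0.07565835  0.31986191] -2.294517550629766 [-0.87114208  1.07242616  1.72513166]
```

Call:
{"name": "play_rows", "arguments": {"deltas": [{"linear": [0, 0, 0], "angular": [0, 0, 0], "jaw": 0.5}, {"linear": [0, 0, 0], "angular": [0, 0, 0], "jaw": 0.5}, {"linear": [0, 0, 0.125], "angular": [0, 0, 0], "jaw": 0.5}, {"linear": [0, 0, 0.125], "angular": [0, 0, 0], "jaw": 0.5}, {"linear": [-0.018, 0.178, 0], "angular": [0, 0, 0], "jaw": 0}, {"linear": [-0.018, 0.178, 0], "angular": [0, 0, 0], "jaw": 0}, {"linear": [-0.018, 0.178, 0], "angular": [0, 0, 0], "jaw": 0}, {"linear": [0, 0, -0.1], "angular": [0, 0, 0], "jaw": 0}, {"linear": [0, 0, -0.2], "angular": [0, 0, 0], "jaw": 0}, {"linear": [0, 0, -0.14], "angular": [0, 0, 0], "jaw": 0}, {"linear": [0, 0, -0.02], "angular": [0, 0, 0], "jaw": 0}, {"linear": [0, 0, -0.008], "angular": [0, 0, 0], "jaw": 0}, {"linear": [0, 0, -0.005], "angular": [0, 0, 0], "jaw": 0}, {"linear": [0, 0, 0], "angular": [0, 0, 0], "jaw": 0}]}}

```text
t: 18.8
tool_pos: [0.5315, 0.031, 0.2761]
tcp_rot: [0.935, -0.355, 0.001, -0.001]
wrist_force: [0.2, -0.3, 1.6]
opening: -0.0002
grip_force: 0.0
```

```bash
python3 avg.py
```

```text
[0.53117 0.03106 0.2756  0.59273] [2.0000e-04 2.0000e-05 3.8000e-04 5.6769e-01] [-0.0908, 0.4489, -0.0376, 1.9891, 0.0252, 0.7035, -2.4405]
```

Call:
{"name": "play_rows", "arguments": {"deltas": [{"linear": [0, 0, -0.005], "angular": [0, 0, 0], "jaw": 0}, {"linear": [0, 0, -0.003], "angular": [0, 0, 0], "jaw": 0}, {"linear": [0, 0, 0], "angular": [0, 0, 0], "jaw": 0}, {"linear": [0, 0, 0], "angular": [0, 0, 0], "jaw": 0}]}}

```text
t: 19.6
tool_pos: [0.5309, 0.0311, 0.2735]
tcp_rot: [0.935, -0.355, 0.0, -0.0]
wrist_force: [-2.2, -0.6, 5.3]
opening: -0.0
grip_force: 2.7
```

Call:
{"name": "play_rows", "arguments": {"deltas": [{"linear": [0, 0, -0.003], "angular": [0, 0, 0], "jaw": 0}, {"linear": [0, 0, 0], "angular": [0, 0, 0], "jaw": 0}, {"linear": [0, 0, 0], "angular": [0, 0, 0], "jaw": 0}]}}

```text
t: 19.9
tool_pos: [0.5309, 0.0311, 0.2734]
tcp_rot: [0.935, -0.355, -0.0, -0.0]
wrist_force: [-3.8, -0.3, 10.3]
opening: -0.0
grip_force: 5.1
```

```bash
python3 avg.py
```

```text
[ 0.53088  0.03112  0.2734  10.6387 ] [1.0000e-05 1.0000e-05 2.0000e-05 5.1653e-01] [-0.091, 0.4516, -0.0375, 1.9898, 0.0254, 0.7005, -2.4408]
```

Call:
{"name": "play_rows", "arguments": {"deltas": [{"linear": [0, 0, 0.25], "angular": [0, 0, 0.287], "jaw": 0}, {"linear": [0, 0, 0.25], "angular": [0, 0, 0.287], "jaw": 0}, {"linear": [0, 0, 0.25], "angular": [0, 0, 0.287], "jaw": 0}, {"linear": [-0.0235, -0.15, 0.014], "angular": [0, 0, 0.287], "jaw": 0}, {"linear": [-0.0235, -0.15, 0.014], "angular": [0, 0, 0.287], "jaw": 0}, {"linear": [-0.0235, -0.15, 0.014], "angular": [0, 0, 0.287], "jaw": 0}, {"linear": [-0.0235, -0.15, 0.014], "angular": [0, 0, 0.287], "jaw": 0}, {"linear": [-0.0235, -0.15, 0.014], "angular": [0, 0, 0.287], "jaw": 0}, {"linear": [-0.0235, -0.15, 0.014], "angular": [0, 0, 0.287], "jaw": 0}, {"linear": [-0.0235, -0.15, 0.014], "angular": [0, 0, 0.287], "jaw": 0}, {"linear": [-0.0235, -0.15, 0.014], "angular": [0, 0, 0.287], "jaw": 0}, {"linear": [-0.0235, -0.15, 0.014], "angular": [0, 0, 0.287], "jaw": 0}, {"linear": [-0.0235, -0.15, 0.014], "angular": [0, 0, 0.287], "jaw": 0}, {"linear": [-0.0235, -0.15, 0.014], "angular": [0, 0, 0.287], "jaw": 1}, {"linear": [-0.0235, -0.15, 0.014], "angular": [0, 0, 0.287], "jaw": 1}, {"linear": [-0.0235, -0.15, 0.014], "angular": [0, 0, 0.287], "jaw": 1}, {"linear": [0, 0, 0], "angular": [0, 0, 0], "jaw": 1}, {"linear": [0, 0, 0], "angular": [0, 0, 0], "jaw": 1}, {"linear": [0, 0, 0], "angular": [0, 0, 0], "jaw": 1}]}}

```text
t: 22.2
tool_pos: [0.4702, -0.3578, 0.4585]
tcp_rot: [0.707, 0.707, 0.0, -0.0]
wrist_force: [0.4, -0.0, 0.3]
opening: 0.0848
grip_force: 0.0
```

```bash
cat >> h.py <<'E'
PC=dict(d0=(.4258,-.2027),d1=(.3953,-.3171),d2=(.4689,-.4265),b0=(.652,-.2097),b1=(.5092,-.3249))
def find(fn,names,z=.05):
    P,_=ld(fn);out={}
    for n in names:
        u=proj(P,[[*PC[n],z]])[0].round().astype(int)
        if not(5<u[0]<555 and 5<u[1]<300): print(n,'out',u);continue
        c,m,wh,a,k=stripe(fn,u,z);out[n]=c;print(n,u,c.round(4),m.round(4),np.round(wh,1),round(float(a),3),k)
    return out
E
python3 - <<'E'
from h import *
capture('wrist');s=sense();print(s['tool_pos'],yaw(s),s['joint_pos'].round(2))
shot('wrist','w6');find('w6',PC)
E
```

```text
[ 0.47025862 -0.35761339  0.45866872] 0.0006431715085423831 [ 0.73  0.33 -0.17  1.69  0.06  1.13  0.54]
d0 [234  37] [ 0.4253 -0.2025] [ 0.4256 -0.2025] [11.5 43.2] 0.354 464
d1 [212 144] [ 0.395  -0.3173] [ 0.3954 -0.3173] [12.3 44.2] 0.448 385
d2 [274 230] [ 0.4685 -0.4265] [ 0.4685 -0.4265] [10.9 42.5] -0.198 259
b0 [442  44] [ 0.6518 -0.2099] [ 0.6517 -0.2099] [10.8 49. ] 0.0 499
b1 [308 151] [ 0.5093 -0.3249] [ 0.5091 -0.3249] [10.6 48. ] 0.034 358
```

View pics/w6.png

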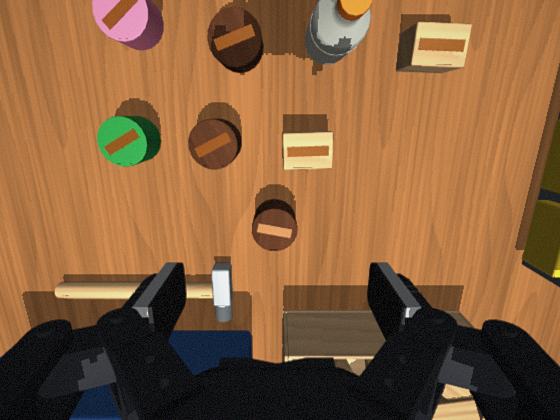

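Call:
{"name": "play_rows", "arguments": {"deltas": [{"linear": [-0.0045, -0.172, -0.18], "angular": [0, 0, 0], "jaw": 1}, {"linear": [-0.0045, -0.172, -0.18], "angular": [0, 0, 0], "jaw": 1}, {"linear": [0, 0, -0.22], "angular": [0, 0, 0], "jaw": 1}, {"linear": [0, 0, -0.22], "angular": [0, 0, 0], "jaw": 1}, {"linear": [0, 0, -0.22], "angular": [0, 0, 0], "jaw": 1}, {"linear": [0, 0, -0.22], "angular": [0, 0, 0], "jaw": 1}, {"linear": [0, 0, -0.153], "angular": [0, 0, 0], "jaw": 1}, {"linear": [0, 0, 0], "angular": [0, 0, 0], "jaw": 1}, {"linear": [0, 0, 0], "angular": [0, 0, 0], "jaw": 0}, {"linear": [0, 0, 0], "angular": [0, 0, 0], "jaw": 0}, {"linear": [0, 0, 0], "angular": [0, 0, 0], "jaw": 0}, {"linear": [0, 0, 0], "angular": [0, 0, 0], "jaw": 0}], "force": 35}}

```text
t: 23.5
tool_pos: [0.4689, -0.4283, 0.1829]
tcp_rot: [0.707, 0.707, 0.0, 0.002]
wrist_force: [-0.0, 1.1, 8.0]
opening: 0.0592
grip_force: 38.3
```

Call:
{"name": "play_rows", "arguments": {"deltas": [{"linear": [0, 0, 0.15], "angular": [0, 0, 0], "jaw": 0}, {"linear": [0, 0, 0.25], "angular": [0, 0, 0], "jaw": 0}, {"linear": [0, 0, 0.25], "angular": [0, 0, 0], "jaw": 0}, {"linear": [0, 0, 0.25], "angular": [0, 0, 0], "jaw": 0}, {"linear": [0.0414, 0.2236, 0.05], "angular": [0, 0, 0.0139], "jaw": 0}, {"linear": [0.0414, 0.2236, 0.05], "angular": [0, 0, 0.0139], "jaw": 0}, {"linear": [0.0414, 0.2236, 0], "angular": [0, 0, 0.0139], "jaw": 0}, {"linear": [0.0414, 0.2236, 0], "angular": [0, 0, 0.0139], "jaw": 0}, {"linear": [0.0414, 0.2236, 0], "angular": [0, 0, 0.0139], "jaw": 0}, {"linear": [0.0414, 0.2236, 0], "angular": [0, 0, 0.0139], "jaw": 0}, {"linear": [0.0414, 0.2236, 0], "angular": [0, 0, 0.0139], "jaw": 0}, {"linear": [0.0414, 0.2236, 0], "angular": [0, 0, 0.0139], "jaw": 0}, {"linear": [0.0414, 0.2236, 0], "angular": [0, 0, 0.0139], "jaw": 0}, {"linear": [0.0414, 0.2236, 0], "angular": [0, 0, 0.0139], "jaw": 0}, {"linear": [0.0414, 0.2236, 0], "angular": [0, 0, 0.0139], "jaw": 0}, {"linear": [0.0414, 0.2236, 0], "angular": [0, 0, 0.0139], "jaw": 0}, {"linear": [0.0414, 0.2236, 0], "angular": [0, 0, 0.0139], "jaw": 0}, {"linear": [0.0414, 0.2236, 0], "angular": [0, 0, 0.0139], "jaw": 0}, {"linear": [0, 0, 0], "angular": [0, 0, 0], "jaw": 0}, {"linear": [0, 0, 0], "angular": [0, 0, 0], "jaw": 0}]}}

```text
t: 25.5
tool_pos: [0.5834, 0.1996, 0.3806]
tcp_rot: [0.671, 0.741, 0.0, 0.0]
wrist_force: [0.6, -0.6, -1.4]
opening: 0.059
grip_force: 38.3
```

```bash
python3 - <<'E'
from h import *
shot('wrist','w7');s=sense();print(s['tool_pos'],yaw(s),s['wrist_force'],s['opening'])
E
```

```text
[0.58367276 0.1978793  0.38041648] 0.09675994910780157 [ 0.88156308 -0.64126203 -0.26479296] 0.05888340272816049
```

View pics/w7.png

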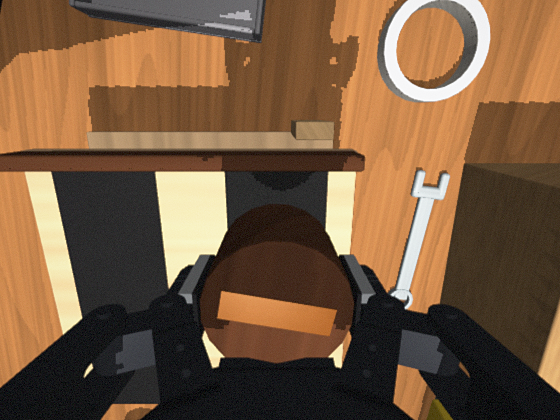

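The disc is held squarely over its strip, with its stripe centre at about (277,314). The stop lies beyond it at row 160.

```bash
python3 - <<'E'
from h import *
P,im=ld('w7');s=sense()
for z in(.244,.248,.252):print(z,[np.round(q,4).tolist() for q in stripe('w7',(277,314),z)])
print(s['tool_pos'],yaw(s))
E
```

```text
0.244 [[0.5844, 0.1987], [0.5839, 0.1989], [11.9957, 44.7541], -0.0904, 2919]
0.248 [[0.5842, 0.2015], [0.5837, 0.2017], [11.5392, 43.051], -0.0904, 2919]
0.252 [[0.5839, 0.2044], [0.5834, 0.2045], [11.0827, 41.3479], -0.0904, 2919]
[0.58367276 0.1978793  0.38041648] 0.09675994910780157
```

Call:
{"name": "play_rows", "arguments": {"deltas": [{"linear": [0, 0, -0.2], "angular": [0, 0, 0], "jaw": 0}, {"linear": [0, 0, -0.175], "angular": [0, 0, 0], "jaw": 0}, {"linear": [0, 0, -0.075], "angular": [0, 0, 0], "jaw": 0}, {"linear": [0, 0, -0.02], "angular": [0, 0, 0], "jaw": 0}, {"linear": [0, 0, 0], "angular": [0, 0, 0], "jaw": 0}, {"linear": [0, 0, 0], "angular": [0, 0, 0], "jaw": 0}]}}

```text
t: 26.15
tool_pos: [0.5846, 0.1984, 0.2881]
tcp_rot: [0.672, 0.74, 0.001, 0.001]
wrist_force: [-0.4, -0.7, -0.4]
opening: 0.0591
grip_force: 38.3
```

Call:
{"name": "play_rows", "arguments": {"deltas": [{"linear": [0, 0, -0.015], "angular": [0, 0, 0], "jaw": 0}, {"linear": [0, 0, 0], "angular": [0, 0, 0], "jaw": 0}, {"linear": [0, 0, 0], "angular": [0, 0, 0], "jaw": 1}, {"linear": [0, 0, 0], "angular": [0, 0, 0], "jaw": 1}, {"linear": [0, 0, 0], "angular": [0, 0, 0], "jaw": 1}, {"linear": [0, 0, 0.2], "angular": [0, 0, 0], "jaw": 1}, {"linear": [0, 0, 0.2], "angular": [0, 0, 0], "jaw": 1}, {"linear": [0, 0, 0.15], "angular": [0, 0, 0], "jaw": 1}, {"linear": [-0.08, -0.2, 0], "angular": [0, 0, 0.1], "jaw": 1}, {"linear": [-0.08, -0.2, 0], "angular": [0, 0, 0.1], "jaw": 1}, {"linear": [-0.08, -0.2, 0], "angular": [0, 0, 0.1], "jaw": 1}, {"linear": [-0.08, -0.2, 0], "angular": [0, 0, 0.1], "jaw": 1}, {"linear": [-0.08, -0.2, 0], "angular": [0, 0, 0.1], "jaw": 1}, {"linear": [-0.08, -0.2, 0], "angular": [0, 0, 0.1], "jaw": 1}, {"linear": [-0.08, -0.2, 0], "angular": [0, 0, 0.1], "jaw": 1}, {"linear": [-0.08, -0.2, 0], "angular": [0, 0, 0.1], "jaw": 1}, {"linear": [-0.08, -0.2, 0], "angular": [0, 0, 0.1], "jaw": 1}, {"linear": [-0.08, -0.2, 0], "angular": [0, 0, 0.1], "jaw": 1}, {"linear": [0, 0, 0], "angular": [0, 0, 0], "jaw": 1}, {"linear": [0, 0, 0], "angular": [0, 0, 0], "jaw": 1}]}}

```text
t: 28.15
tool_pos: [0.4235, -0.2023, 0.3935]
tcp_rot: [0.469, 0.883, 0.0, 0.0]
wrist_force: [-0.5, 1.6, 0.4]
opening: 0.0849
grip_force: 0.0
```

```bash
python3 - <<'E'
from h import *
shot('wrist','w8');s=sense();print(s['tool_pos'],yaw(s));find('w8',PC)
shot('top','t8')
E
```

```text
[ 0.42404195 -0.20116585  0.39345941] 0.5965071643140547
d0 [277 191] [ 0.425  -0.2027] [ 0.4247 -0.2029] [11.7 43.5] 0.357 458
d1 [196 259] [ 0.3947 -0.3173] [ 0.3947 -0.3172] [11.  42.2] 0.47 350
d2 out [204 357]
b0 out [436 302]
b1 out [277 314]
```

Call:
{"name": "play_rows", "arguments": {"deltas": [{"linear": [0.005, -0.0075, -0.2], "angular": [0, 0, 0], "jaw": 1}, {"linear": [0, 0, -0.23], "angular": [0, 0, 0], "jaw": 1}, {"linear": [0, 0, -0.23], "angular": [0, 0, 0], "jaw": 1}, {"linear": [0, 0, -0.23], "angular": [0, 0, 0], "jaw": 1}, {"linear": [0, 0, -0.12], "angular": [0, 0, 0], "jaw": 1}, {"linear": [0, 0, -0.045], "angular": [0, 0, 0], "jaw": 1}, {"linear": [0, 0, 0], "angular": [0, 0, 0], "jaw": 1}, {"linear": [0, 0, 0], "angular": [0, 0, 0], "jaw": 0}, {"linear": [0, 0, 0], "angular": [0, 0, 0], "jaw": 0}, {"linear": [0, 0, 0], "angular": [0, 0, 0], "jaw": 0}, {"linear": [0, 0, 0], "angular": [0, 0, 0], "jaw": 0}]}}

```text
t: 29.35
tool_pos: [0.4256, -0.2033, 0.184]
tcp_rot: [0.468, 0.884, 0.0, 0.002]
wrist_force: [-0.8, 0.8, 7.1]
opening: 0.0592
grip_force: 37.8
```

```bash
python3 - <<'E'
from h import *
s=sense();print(s['tool_pos'],yaw(s),s['wrist_force'])
E
```

```text
[ 0.42564435 -0.20325636  0.18403097] 0.5967899120395975 [-0.80265237  0.82247196  7.09578143]
```

Call:
{"name": "play_rows", "arguments": {"deltas": [{"linear": [0, 0, 0.15], "angular": [0, 0, 0], "jaw": 0}, {"linear": [0, 0, 0.25], "angular": [0, 0, 0], "jaw": 0}, {"linear": [0, 0, 0.25], "angular": [0, 0, 0], "jaw": 0}, {"linear": [0, 0, 0.25], "angular": [0, 0, 0], "jaw": 0}, {"linear": [0, 0, 0.1], "angular": [0, 0, 0], "jaw": 0}, {"linear": [0.0917, 0.1886, 0], "angular": [0, 0, -0.111], "jaw": 0}, {"linear": [0.0917, 0.1886, 0], "angular": [0, 0, -0.111], "jaw": 0}, {"linear": [0.0917, 0.1886, 0], "angular": [0, 0, -0.111], "jaw": 0}, {"linear": [0.0917, 0.1886, 0], "angular": [0, 0, -0.111], "jaw": 0}, {"linear": [0.0917, 0.1886, 0], "angular": [0, 0, -0.111], "jaw": 0}, {"linear": [0.0917, 0.1886, 0], "angular": [0, 0, -0.111], "jaw": 0}, {"linear": [0.0917, 0.1886, 0], "angular": [0, 0, -0.111], "jaw": 0}, {"linear": [0.0917, 0.1886, 0], "angular": [0, 0, -0.111], "jaw": 0}, {"linear": [0.0917, 0.1886, 0], "angular": [0, 0, -0.111], "jaw": 0}, {"linear": [0, 0, 0], "angular": [0, 0, 0], "jaw": 0}, {"linear": [0, 0, 0], "angular": [0, 0, 0], "jaw": 0}, {"linear": [0, 0, 0], "angular": [0, 0, 0], "jaw": 0}]}}

```text
t: 31.05
tool_pos: [0.5896, 0.1351, 0.3825]
tcp_rot: [0.672, 0.74, -0.0, 0.0]
wrist_force: [0.6, -0.8, -0.6]
opening: 0.0594
grip_force: 38.7
```

```bash
python3 - <<'E'
from h import *
shot('wrist','w9');s=sense();print(s['tool_pos'],yaw(s));P,im=ld('w9');z=s['tool_pos'][2]-.134
u=proj(P,[[.5906,.1385,z]])[0].round().astype(int);print(u,[np.round(q,4).tolist() for q in stripe('w9',u,z)])
u=proj(P,[[.5842,.2005,.15]])[0].round().astype(int);print(u,[np.round(q,4).tolist() for q in stripe('w9',u,.1506)])
E
```

```text
[0.58968144 0.13471472 0.38252758] 0.0953494377881444
[277 308] [[0.5902, 0.137], [0.5888, 0.1374], [11.5219, 42.8389], -0.1451, 2716]
[276 128] [[0.5974, 0.0957], [0.5641, 0.0795], [265.8659, 473.1365], 0.0951, 77597]
```

View pics/w9.png

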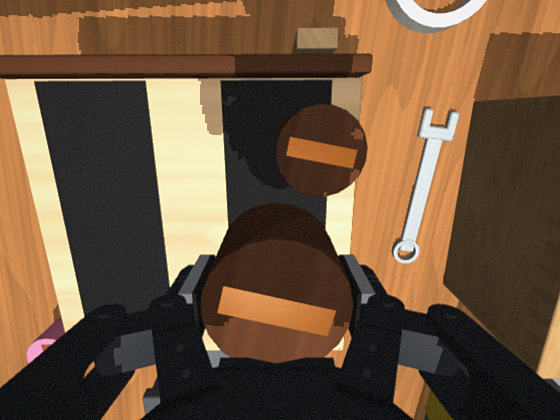

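The first disc has been knocked aside. Its stripe is at (322,151), off the strip's centre line and away from the stop.

```bash
cat >> h.py <<'E'
C=np.array([.5227,.1103]);PSI=.0968
EX=np.array([np.cos(PSI),np.sin(PSI)]);EY=np.array([-np.sin(PSI),np.cos(PSI)])
loc=lambda p:np.array([(p-C)@EX,(p-C)@EY])
E
python3 - <<'E'
from h import *
for p in stripe('w9',(322,151),.1506)[:2]:print(p,loc(p))
P,im=ld('w9');z=.1
for uv in [(147,82),(37,84),(222,81),(331,81),(357,79),(7,80)]:
    q=atz(P,[uv],.1006)[0];print(uv,q.round(4),loc(q).round(4))
print(stripe('w9',(322,151),.1506))
E
```

```text
[0.61441101 0.18825267] [0.09881571 0.06872397]
[0.61418708 0.1883743 ] [0.09860458 0.06886667]
(147, 82) [0.4852 0.2225] [-0.0265  0.1153]
(37, 84) [0.4031 0.2132] [-0.1091  0.114 ]
(222, 81) [0.541  0.2286] [0.0296 0.1159]
(331, 81) [0.6221 0.2363] [0.1111 0.1158]
(357, 79) [0.6412 0.2396] [0.1305 0.1172]
(7, 80) [0.3811 0.2139] [-0.1309  0.1168]
(array([0.61441101, 0.18825267]), array([0.61418708, 0.1883743 ]), [11.514373779296875, 43.236392974853516], np.float64(-0.09687408254828633), 1228)
```

Call:
{"name": "play_rows", "arguments": {"deltas": [{"linear": [0.012, -0.108, 0], "angular": [0, 0, 0], "jaw": 0}, {"linear": [0, 0, -0.2], "angular": [0, 0, 0], "jaw": 0}, {"linear": [0, 0, -0.175], "angular": [0, 0, 0], "jaw": 0}, {"linear": [0, 0, -0.07], "angular": [0, 0, 0], "jaw": 0}, {"linear": [0, 0, -0.03], "angular": [0, 0, 0], "jaw": 0}, {"linear": [0, 0, -0.01], "angular": [0, 0, 0], "jaw": 0}, {"linear": [0, 0, 0], "angular": [0, 0, 0], "jaw": 0}, {"linear": [0, 0, 0], "angular": [0, 0, 0], "jaw": 0}]}}

```text
t: 31.9
tool_pos: [0.5929, 0.115, 0.2868]
tcp_rot: [0.672, 0.741, 0.001, 0.001]
wrist_force: [0.1, 0.7, -2.0]
opening: 0.0595
grip_force: 38.8
```

```bash
python3 - <<'E'
from h import *
s=sense();print(s['tool_pos'],yaw(s),s['wrist_force'])
E
```

```text
[0.59285604 0.11499138 0.28680606] 0.09731718462463854 [ 0.07492797  0.73326678 -1.99370577]
```

Call:
{"name": "play_rows", "arguments": {"deltas": [{"linear": [0, 0, -0.01], "angular": [0, 0, 0], "jaw": 0}, {"linear": [0, 0, 0], "angular": [0, 0, 0], "jaw": 0}, {"linear": [0, 0, 0], "angular": [0, 0, 0], "jaw": 1}, {"linear": [0, 0, 0], "angular": [0, 0, 0], "jaw": 1}, {"linear": [0, 0, 0], "angular": [0, 0, 0], "jaw": 1}, {"linear": [0, 0, 0.15], "angular": [0, 0, 0], "jaw": 1}, {"linear": [0, 0, 0.25], "angular": [0, 0, 0], "jaw": 1}, {"linear": [0.0535, 0.183, 0], "angular": [0, 0, 0], "jaw": 1}, {"linear": [0.0535, 0.183, 0], "angular": [0, 0, 0], "jaw": 1}, {"linear": [0, 0, 0], "angular": [0, 0, 0], "jaw": 1}, {"linear": [0, 0, 0], "angular": [0, 0, 0], "jaw": 1}]}}

```text
t: 33.0
tool_pos: [0.6134, 0.1889, 0.363]
tcp_rot: [0.671, 0.741, -0.0, -0.0]
wrist_force: [0.1, -0.9, -0.7]
opening: 0.0854
grip_force: 0.0
```

```bash
python3 - <<'E'
from h import *
shot('wrist','w10');s=sense();print(s['tool_pos'],yaw(s));P,im=ld('w10')
u=proj(P,[[.6143,.1883,.15]])[0].round().astype(int);print(u,[np.round(q,4).tolist() for q in stripe('w10',u,.1506)])
E
```

```text
[0.61356485 0.18754286 0.36280961] 0.09735003083337129
[276 239] [[0.6143, 0.1885], [0.614, 0.1885], [11.3236, 42.8471], -0.0987, 1133]
```

Call:
{"name": "play_rows", "arguments": {"deltas": [{"linear": [0.0035, 0.005, -0.2], "angular": [0, 0, 0], "jaw": 1}, {"linear": [0, 0, -0.14], "angular": [0, 0, 0], "jaw": 1}, {"linear": [0, 0, -0.05], "angular": [0, 0, 0], "jaw": 1}, {"linear": [0, 0, 0], "angular": [0, 0, 0], "jaw": 1}, {"linear": [0, 0, 0], "angular": [0, 0, 0], "jaw": 0}, {"linear": [0, 0, 0], "angular": [0, 0, 0], "jaw": 0}, {"linear": [0, 0, 0], "angular": [0, 0, 0], "jaw": 0}, {"linear": [0, 0, 0], "angular": [0, 0, 0], "jaw": 0}, {"linear": [0, 0, 0.05], "angular": [0, 0, 0], "jaw": 0}, {"linear": [0, 0, 0], "angular": [0, 0, 0], "jaw": 0}]}}

```text
t: 34.05
tool_pos: [0.6148, 0.1892, 0.297]
tcp_rot: [0.672, 0.741, 0.001, 0.001]
wrist_force: [0.0, -0.4, -1.7]
opening: 0.059
grip_force: 37.9
```

```bash
python3 - <<'E'
from h import *
capture('top');s=sense();print(s['tool_pos'],yaw(s),s['wrist_force'])
E
```

```text
[0.61461    0.18906802 0.29626385] 0.0972647358197305 [-0.36771605 -0.32556334 -0.98375419]
```

Call:
{"name": "play_rows", "arguments": {"deltas": [{"linear": [-0.076, 0.029, 0], "angular": [0, 0, 0], "jaw": 0}, {"linear": [-0.076, 0.029, 0], "angular": [0, 0, 0], "jaw": 0}, {"linear": [0, 0, 0], "angular": [0, 0, 0], "jaw": 0}, {"linear": [0, 0, -0.035], "angular": [0, 0, 0], "jaw": 0}, {"linear": [0, 0, -0.02], "angular": [0, 0, 0], "jaw": 0}, {"linear": [0, 0, 0], "angular": [0, 0, 0], "jaw": 0}, {"linear": [0, 0, 0], "angular": [0, 0, 0], "jaw": 0.95}, {"linear": [0, 0, 0], "angular": [0, 0, 0], "jaw": 0.95}, {"linear": [0, 0, 0], "angular": [0, 0, 0], "jaw": 0.95}, {"linear": [0, 0, 0.1], "angular": [0, 0, 0], "jaw": 0.95}, {"linear": [0, 0, 0.2], "angular": [0, 0, 0], "jaw": 1}, {"linear": [0, 0, 0.2], "angular": [0, 0, 0], "jaw": 1}, {"linear": [-0.079, -0.216, 0], "angular": [0, 0, 0], "jaw": 1}, {"linear": [-0.079, -0.216, 0], "angular": [0, 0, 0], "jaw": 1}, {"linear": [-0.079, -0.216, 0], "angular": [0, 0, 0], "jaw": 1}, {"linear": [0, 0, 0], "angular": [0, 0, 0], "jaw": 1}, {"linear": [0, 0, 0], "angular": [0, 0, 0], "jaw": 1}]}}

```text
t: 35.8
tool_pos: [0.5367, 0.0695, 0.3842]
tcp_rot: [0.673, 0.74, -0.0, 0.0]
wrist_force: [0.4, -0.0, -0.8]
opening: 0.0856
grip_force: 0.0
```

```bash
cat >> h.py <<'E'
def onrow(fn,pts,z=.1506):
    P,im=ld(fn)
    for x,y in pts:
        w=C+x*EX+y*EY;u=proj(P,[[*w,z]])[0].round().astype(int)
        if not(5<u[0]<555 and 5<u[1]<415): print('out',u);continue
        r=stripe(fn,u,z);print(u,'loc',loc(r[0]).round(4),np.round(r[2],1),round(float(r[3]),3))
E
python3 - <<'E'
from h import *
shot('wrist','w11');s=sense();print(s['tool_pos'],yaw(s));onrow('w11',[(.07,.084),(.07,-.001)])
E
```

```text
[0.5369174  0.07102021 0.38424361] 0.09670050352746433
[378  19] loc [0.072  0.0828] [11.7 43.4] -0.092
[366 167] loc [ 0.0714 -0.0006] [12.  43.7] -0.142
```

Call:
{"name": "play_rows", "arguments": {"deltas": [{"linear": [-0.079, -0.2157, 0], "angular": [0, 0, 0], "jaw": 1}, {"linear": [-0.079, -0.2157, 0], "angular": [0, 0, 0], "jaw": 1}, {"linear": [-0.079, -0.2157, 0], "angular": [0, 0, 0], "jaw": 1}, {"linear": [-0.079, -0.2157, 0], "angular": [0, 0, 0], "jaw": 1}, {"linear": [-0.079, -0.2157, 0], "angular": [0, 0, 0], "jaw": 1}, {"linear": [-0.079, -0.2157, 0], "angular": [0, 0, 0], "jaw": 1}, {"linear": [-0.079, -0.2157, 0], "angular": [0, 0, 0], "jaw": 1}, {"linear": [-0.079, -0.2157, 0], "angular": [0, 0, 0], "jaw": 1}, {"linear": [-0.079, -0.2157, 0], "angular": [0, 0, 0], "jaw": 1}, {"linear": [0, 0, 0], "angular": [0, 0, 0], "jaw": 1}, {"linear": [0, 0, 0], "angular": [0, 0, 0], "jaw": 1}]}}

```text
t: 36.95
tool_pos: [0.3953, -0.3173, 0.3839]
tcp_rot: [0.672, 0.741, 0.0, -0.0]
wrist_force: [0.9, 0.1, 0.2]
opening: 0.0859
grip_force: 0.0
```

```bash
python3 - <<'E'
from h import *
shot('wrist','w12');s=sense();print(s['tool_pos'],yaw(s),s['joint_pos'].round(2));find('w12',['d1','b1','b0'])
E
```

```text
[ 0.39568493 -0.31622626  0.38390964] 0.09934700086746537 [ 0.75  0.26 -0.16  1.96  0.05  0.92  0.66]
d1 [275 192] [ 0.3947 -0.3174] [ 0.3947 -0.3176] [11.6 43. ] 0.466 471
b1 [386 210] [ 0.5087 -0.3249] [ 0.5088 -0.3249] [10.8 48.7] 0.035 486
b0 out [563 105]
```

Call:
{"name": "play_rows", "arguments": {"deltas": [{"linear": [-0.005, -0.005, -0.2], "angular": [0, 0, 0], "jaw": 1}, {"linear": [0, 0, -0.23], "angular": [0, 0, 0], "jaw": 1}, {"linear": [0, 0, -0.23], "angular": [0, 0, 0], "jaw": 1}, {"linear": [0, 0, -0.2], "angular": [0, 0, 0], "jaw": 1}, {"linear": [0, 0, -0.1], "angular": [0, 0, 0], "jaw": 1}, {"linear": [0, 0, -0.04], "angular": [0, 0, 0], "jaw": 1}, {"linear": [0, 0, 0], "angular": [0, 0, 0], "jaw": 1}, {"linear": [0, 0, 0], "angular": [0, 0, 0], "jaw": 0}, {"linear": [0, 0, 0], "angular": [0, 0, 0], "jaw": 0}, {"linear": [0, 0, 0], "angular": [0, 0, 0], "jaw": 0}, {"linear": [0, 0, 0], "angular": [0, 0, 0], "jaw": 0}]}}

```text
t: 38.1
tool_pos: [0.3942, -0.3184, 0.1859]
tcp_rot: [0.672, 0.741, 0.0, 0.001]
wrist_force: [0.0, 2.3, 6.5]
opening: 0.0594
grip_force: 37.9
```

```bash
python3 - <<'E'
from h import *
capture('top');s=sense();print(s['tool_pos'],yaw(s),s['wrist_force'])
E
```

```text
[ 0.39421575 -0.31844022  0.18592949] 0.09758633923292725 [0.11196838 1.6284755  8.39396191]
```

Call:
{"name": "play_rows", "arguments": {"deltas": [{"linear": [0, 0, 0.15], "angular": [0, 0, 0], "jaw": 0}, {"linear": [0, 0, 0.25], "angular": [0, 0, 0], "jaw": 0}, {"linear": [0, 0, 0.25], "angular": [0, 0, 0], "jaw": 0}, {"linear": [0, 0, 0.25], "angular": [0, 0, 0], "jaw": 0}, {"linear": [0, 0, 0.1], "angular": [0, 0, 0], "jaw": 0}, {"linear": [0.1132, 0.2058, 0], "angular": [0, 0, 0], "jaw": 0}, {"linear": [0.1132, 0.2058, 0], "angular": [0, 0, 0], "jaw": 0}, {"linear": [0.1132, 0.2058, 0], "angular": [0, 0, 0], "jaw": 0}, {"linear": [0.1132, 0.2058, 0], "angular": [0, 0, 0], "jaw": 0}, {"linear": [0.1132, 0.2058, 0], "angular": [0, 0, 0], "jaw": 0}, {"linear": [0.1132, 0.2058, 0], "angular": [0, 0, 0], "jaw": 0}, {"linear": [0.1132, 0.2058, 0], "angular": [0, 0, 0], "jaw": 0}, {"linear": [0.1132, 0.2058, 0], "angular": [0, 0, 0], "jaw": 0}, {"linear": [0.1132, 0.2058, 0], "angular": [0, 0, 0], "jaw": 0}, {"linear": [0, 0, 0], "angular": [0, 0, 0], "jaw": 0}, {"linear": [0, 0, 0], "angular": [0, 0, 0], "jaw": 0}, {"linear": [0, 0, 0], "angular": [0, 0, 0], "jaw": 0}]}}

```text
t: 39.85
tool_pos: [0.5967, 0.0506, 0.3842]
tcp_rot: [0.673, 0.74, -0.001, 0.0]
wrist_force: [0.9, -0.1, -0.8]
opening: 0.0593
grip_force: 38.7
```

```bash
python3 - <<'E'
from h import *
shot('wrist','w13');s=sense();print(s['tool_pos'],yaw(s));P,im=ld('w13');z=s['tool_pos'][2]-.136
u=proj(P,[[*s['tool_pos'][:2],z]])[0].round().astype(int);r=stripe('w13',u,z);print(loc(r[0]),r[2],r[0])
onrow('w13',[(.072,.083),(.0714,0)])
E
```

```text
[0.59675383 0.05030037 0.38437143] 0.09479484527026795
[ 0.06895364 -0.06538797] [11.52897834777832, 43.23115158081055] [0.59765051 0.05188243]
out [281 -29]
[280 126] loc [ 0.0715 -0.0005] [11.5 43.3] -0.148
```

Call:
{"name": "play_rows", "arguments": {"deltas": [{"linear": [0.01, 0.0075, -0.2], "angular": [0, 0, 0], "jaw": 0}, {"linear": [0, 0, -0.175], "angular": [0, 0, 0], "jaw": 0}, {"linear": [0, 0, -0.07], "angular": [0, 0, 0], "jaw": 0}, {"linear": [0, 0, -0.03], "angular": [0, 0, 0], "jaw": 0}, {"linear": [0, 0, -0.02], "angular": [0, 0, 0], "jaw": 0}, {"linear": [0, 0, 0], "angular": [0, 0, 0], "jaw": 0}, {"linear": [0, 0, 0], "angular": [0, 0, 0], "jaw": 0}, {"linear": [0, 0, 0], "angular": [0, 0, 0], "jaw": 0.95}, {"linear": [0, 0, 0], "angular": [0, 0, 0], "jaw": 0.95}, {"linear": [0, 0, 0], "angular": [0, 0, 0], "jaw": 0.95}, {"linear": [0, 0, 0.1], "angular": [0, 0, 0], "jaw": 0.95}, {"linear": [0, 0, 0.2], "angular": [0, 0, 0], "jaw": 0.95}, {"linear": [0.0145, -0.149, 0.05], "angular": [0, 0, 0], "jaw": 0}, {"linear": [0.0145, -0.149, 0], "angular": [0, 0, 0], "jaw": 0}, {"linear": [0, 0, 0], "angular": [0, 0, 0], "jaw": 0}, {"linear": [0, 0, 0], "angular": [0, 0, 0], "jaw": 0}, {"linear": [0, 0, 0], "angular": [0, 0, 0], "jaw": 0}]}}

```text
t: 41.6
tool_pos: [0.6048, -0.0048, 0.3551]
tcp_rot: [0.671, 0.741, 0.0, -0.0]
wrist_force: [0.1, 0.6, -0.4]
opening: 0.008
grip_force: 0.0
```

```bash
python3 - <<'E'
from h import *
shot('wrist','w14');s=sense();print(s['tool_pos'],yaw(s),loc(s['tool_pos'][:2]),s['opening'])
onrow('w14',[(.0715,-.065),(.0714,0)])
E
```

```text
[ 0.60482629 -0.00453725  0.35511342] 0.09928953510550999 [ 0.07064292 -0.12223706] 0.0006838843364866703
[276 146] loc [ 0.0727 -0.0627] [11.4 43.2] 0.465
[276  11] loc [ 0.0716 -0.0006] [11.7 43.3] -0.153
```

Call:
{"name": "play_rows", "arguments": {"deltas": [{"linear": [0, 0, -0.2], "angular": [0, 0, 0], "jaw": 0}, {"linear": [0, 0, -0.125], "angular": [0, 0, 0], "jaw": 0}, {"linear": [0, 0, -0.02], "angular": [0, 0, 0], "jaw": 0}, {"linear": [0, 0, 0], "angular": [0, 0, 0], "jaw": 0}, {"linear": [-0.0024, 0.0249, 0], "angular": [0, 0, 0], "jaw": 0}, {"linear": [-0.0024, 0.0249, 0], "angular": [0, 0, 0], "jaw": 0}, {"linear": [-0.0024, 0.0249, 0], "angular": [0, 0, 0], "jaw": 0}, {"linear": [-0.0024, 0.0249, 0], "angular": [0, 0, 0], "jaw": 0}, {"linear": [-0.0024, 0.0249, 0], "angular": [0, 0, 0], "jaw": 0}, {"linear": [-0.0024, 0.0249, 0], "angular": [0, 0, 0], "jaw": 0}, {"linear": [-0.0024, 0.0249, 0], "angular": [0, 0, 0], "jaw": 0}, {"linear": [-0.0024, 0.0249, 0], "angular": [0, 0, 0], "jaw": 0}, {"linear": [0, 0, 0], "angular": [0, 0, 0], "jaw": 0}]}}

```text
t: 42.95
tool_pos: [0.601, 0.035, 0.2863]
tcp_rot: [0.671, 0.741, 0.0, -0.0]
wrist_force: [-0.1, 0.0, 0.9]
opening: 0.0002
grip_force: 0.2
```

```bash
python3 - <<'E'
from h import *
shot('wrist','w15');s=sense();print(s['tool_pos'],yaw(s),loc(s['tool_pos'][:2]),s['wrist_force'])
onrow('w15',[(.0715,-.04),(.0714,.022)])
E
```

```text
[0.60088776 0.03491612 0.28606655] 0.09823750535751286 [ 0.07053596 -0.08258773] [-0.82075665  0.5078221  -0.51962304]
[276 209] loc [ 0.0689 -0.0423] [11.6 35.7] 0.461
[275   6] loc [0.0714 0.0186] [11.8 43.4] -0.146
```

Call:
{"name": "play_rows", "arguments": {"deltas": [{"linear": [-0.001, 0.01, 0], "angular": [0, 0, 0], "jaw": 0}, {"linear": [-0.001, 0.01, 0], "angular": [0, 0, 0], "jaw": 0}, {"linear": [-0.001, 0.01, 0], "angular": [0, 0, 0], "jaw": 0}, {"linear": [0, 0, 0], "angular": [0, 0, 0], "jaw": 0}]}}

```text
t: 43.4
tool_pos: [0.6003, 0.0403, 0.286]
tcp_rot: [0.672, 0.741, -0.0, -0.0]
wrist_force: [0.1, -1.5, -0.8]
opening: 0.0
grip_force: 0.5
```

Call:
{"name": "play_rows", "arguments": {"deltas": [{"linear": [-0.0005, 0.005, 0], "angular": [0, 0, 0], "jaw": 0}, {"linear": [0, 0, 0], "angular": [0, 0, 0], "jaw": 0}]}}

```text
t: 43.6
tool_pos: [0.6003, 0.041, 0.2861]
tcp_rot: [0.672, 0.741, -0.0, -0.0]
wrist_force: [0.4, -1.2, -1.5]
opening: -0.0002
grip_force: 0.7
```

Call:
{"name": "play_rows", "arguments": {"deltas": [{"linear": [-0.0005, 0.005, 0], "angular": [0, 0, 0], "jaw": 0}, {"linear": [0, 0, 0], "angular": [0, 0, 0], "jaw": 0}]}}

```text
t: 43.8
tool_pos: [0.6002, 0.042, 0.2861]
tcp_rot: [0.672, 0.741, -0.0, -0.0]
wrist_force: [-0.4, -1.3, -0.9]
opening: 0.0002
grip_force: 0.7
```

```bash
python3 - <<'E'
from h import *
shot('wrist','w16');s=sense();print(s['tool_pos'],yaw(s),loc(s['tool_pos'][:2]),s['wrist_force'])
onrow('w16',[(.0715,-.034),(.0714,.026)])
E
```

```text
[0.6002359  0.04203839 0.28616675] 0.09743352656592758 [ 0.07057551 -0.07543581] [ 0.23083196 -1.44219965 -0.88673043]
[276 211] loc [ 0.0687 -0.0355] [11.6 35.1] 0.46
[275  17] loc [0.0714 0.0256] [11.8 43.3] -0.146
```

Call:
{"name": "play_rows", "arguments": {"deltas": [{"linear": [-0.0005, 0.005, 0], "angular": [0, 0, 0], "jaw": 0}, {"linear": [0, 0, 0], "angular": [0, 0, 0], "jaw": 0}]}}

```text
t: 44.05
tool_pos: [0.6002, 0.043, 0.2863]
tcp_rot: [0.672, 0.741, 0.0, -0.0]
wrist_force: [-0.5, -1.0, -1.2]
opening: -0.0
grip_force: 0.6
```

Call:
{"name": "play_rows", "arguments": {"deltas": [{"linear": [-0.0005, 0.005, 0], "angular": [0, 0, 0], "jaw": 0}, {"linear": [0, 0, 0], "angular": [0, 0, 0], "jaw": 0}]}}

```text
t: 44.25
tool_pos: [0.6001, 0.044, 0.2863]
tcp_rot: [0.672, 0.741, 0.0, 0.0]
wrist_force: [0.9, -1.5, -1.0]
opening: 0.0002
grip_force: 0.6
```

Call:
{"name": "play_rows", "arguments": {"deltas": [{"linear": [-0.0005, 0.005, 0], "angular": [0, 0, 0], "jaw": 0}, {"linear": [0, 0, 0], "angular": [0, 0, 0], "jaw": 0}]}}

```text
t: 44.45
tool_pos: [0.6001, 0.0446, 0.2863]
tcp_rot: [0.672, 0.741, -0.0, 0.0]
wrist_force: [1.3, -2.1, -0.5]
opening: 0.0
grip_force: 1.3
```

Call:
{"name": "play_rows", "arguments": {"deltas": [{"linear": [-0.0005, 0.005, 0], "angular": [0, 0, 0], "jaw": 0}, {"linear": [0, 0, 0], "angular": [0, 0, 0], "jaw": 0}]}}

```text
t: 44.65
tool_pos: [0.6001, 0.0448, 0.2863]
tcp_rot: [0.672, 0.74, -0.001, 0.001]
wrist_force: [0.0, -4.2, -0.5]
opening: -0.0
grip_force: 2.4
```

```bash
python3 - <<'E'
from h import *
shot('wrist','w17');s=sense();print(loc(s['tool_pos'][:2]),s['wrist_force'])
onrow('w17',[(.0715,-.034),(.0714,.028)])
E
```

```text
[ 0.07070046 -0.07269645] [ 1.01107974 -4.53727388 -0.78001445]
[275 218] loc [ 0.0679 -0.0334] [11.5 33.3] 0.465
[275  19] loc [0.0714 0.028 ] [11.8 43.3] -0.145
```

Call:
{"name": "play_rows", "arguments": {"deltas": [{"linear": [0.005, -0.05, 0], "angular": [0, 0, 0], "jaw": 0}, {"linear": [0, 0, 0.1], "angular": [0, 0, 0], "jaw": 0}, {"linear": [0, 0, 0.2], "angular": [0, 0, 0], "jaw": 0}, {"linear": [0, 0, 0.2], "angular": [0, 0, 0], "jaw": 0}, {"linear": [-0.0515, -0.2, 0], "angular": [0, 0, -0.014], "jaw": 1}, {"linear": [-0.0515, -0.2, 0], "angular": [0, 0, -0.014], "jaw": 1}, {"linear": [-0.0515, -0.2, 0], "angular": [0, 0, -0.014], "jaw": 1}, {"linear": [-0.0515, -0.2, 0], "angular": [0, 0, -0.014], "jaw": 1}, {"linear": [-0.0515, -0.2, 0], "angular": [0, 0, -0.014], "jaw": 1}, {"linear": [-0.0515, -0.2, 0], "angular": [0, 0, -0.014], "jaw": 1}, {"linear": [-0.0515, -0.2, 0], "angular": [0, 0, -0.014], "jaw": 1}, {"linear": [-0.0515, -0.2, 0], "angular": [0, 0, -0.014], "jaw": 1}, {"linear": [-0.0515, -0.19, 0], "angular": [0, 0, -0.014], "jaw": 1}, {"linear": [0, 0, 0], "angular": [0, 0, 0], "jaw": 1}, {"linear": [0, 0, 0], "angular": [0, 0, 0], "jaw": 1}, {"linear": [0, 0, 0], "angular": [0, 0, 0], "jaw": 1}]}}

```text
t: 46.3
tool_pos: [0.5089, -0.3207, 0.3864]
tcp_rot: [0.694, 0.72, 0.001, -0.0]
wrist_force: [-0.1, 0.2, -0.6]
opening: 0.0855
grip_force: 0.0
```

```bash
python3 - <<'E'
from h import *
shot('wrist','w18');s=sense();print(s['tool_pos'],yaw(s));find('w18',['b1','b0'])
E
```

```text
[ 0.50900475 -0.32045455  0.38637491] 0.03695532523557484
b1 [275 196] [ 0.5087 -0.3251] [ 0.5089 -0.3251] [10.4 49.6] 0.035 541
b0 [436  78] [ 0.6515 -0.2098] [ 0.6515 -0.2098] [11.  49.2] -0.034 705
```

Call:
{"name": "play_rows", "arguments": {"deltas": [{"linear": [0, -0.023, -0.2], "angular": [0, 0, 0], "jaw": 1}, {"linear": [0, 0, -0.23], "angular": [0, 0, 0], "jaw": 1}, {"linear": [0, 0, -0.23], "angular": [0, 0, 0], "jaw": 1}, {"linear": [0, 0, -0.2], "angular": [0, 0, 0], "jaw": 1}, {"linear": [0, 0, -0.1], "angular": [0, 0, 0], "jaw": 1}, {"linear": [0, 0, -0.045], "angular": [0, 0, 0], "jaw": 1}, {"linear": [0, 0, 0], "angular": [0, 0, 0], "jaw": 1}, {"linear": [0, 0, 0], "angular": [0, 0, 0], "jaw": 0}, {"linear": [0, 0, 0], "angular": [0, 0, 0], "jaw": 0}, {"linear": [0, 0, 0], "angular": [0, 0, 0], "jaw": 0}, {"linear": [0, 0, 0], "angular": [0, 0, 0], "jaw": 0}]}}

```text
t: 47.45
tool_pos: [0.5091, -0.327, 0.1872]
tcp_rot: [0.695, 0.719, 0.0, 0.002]
wrist_force: [-0.1, 0.8, 6.9]
opening: 0.0598
grip_force: 39.2
```

```bash
python3 - <<'E'
from h import *
capture('top');s=sense();print(s['tool_pos'],yaw(s),s['wrist_force'])
E
```

```text
[ 0.50906668 -0.32705222  0.18719152] 0.03425954632037202 [0.37417424 0.86916103 6.93023419]
```

Call:
{"name": "play_rows", "arguments": {"deltas": [{"linear": [0, 0, 0.15], "angular": [0, 0, 0], "jaw": 0}, {"linear": [0, 0, 0.25], "angular": [0, 0, 0], "jaw": 0}, {"linear": [0, 0, 0.25], "angular": [0, 0, 0], "jaw": 0}, {"linear": [0, 0, 0.25], "angular": [0, 0, 0], "jaw": 0}, {"linear": [0, 0, 0.1], "angular": [0, 0, 0], "jaw": 0}, {"linear": [-0.027, 0.217, 0], "angular": [0, 0, 0.0104], "jaw": 0}, {"linear": [-0.027, 0.217, 0], "angular": [0, 0, 0.0104], "jaw": 0}, {"linear": [-0.027, 0.217, 0], "angular": [0, 0, 0.0104], "jaw": 0}, {"linear": [-0.027, 0.217, 0], "angular": [0, 0, 0.0104], "jaw": 0}, {"linear": [-0.027, 0.217, 0], "angular": [0, 0, 0.0104], "jaw": 0}, {"linear": [-0.027, 0.217, 0], "angular": [0, 0, 0.0104], "jaw": 0}, {"linear": [-0.027, 0.217, 0], "angular": [0, 0, 0.0104], "jaw": 0}, {"linear": [-0.027, 0.217, 0], "angular": [0, 0, 0.0104], "jaw": 0}, {"linear": [-0.027, 0.217, 0], "angular": [0, 0, 0.0104], "jaw": 0}, {"linear": [-0.027, 0.217, 0], "angular": [0, 0, 0.0104], "jaw": 0}, {"linear": [-0.027, 0.217, 0], "angular": [0, 0, 0.0104], "jaw": 0}, {"linear": [-0.027, 0.217, 0], "angular": [0, 0, 0.0104], "jaw": 0}, {"linear": [0, 0, 0], "angular": [0, 0, 0], "jaw": 0}, {"linear": [0, 0, 0], "angular": [0, 0, 0], "jaw": 0}, {"linear": [0, 0, 0], "angular": [0, 0, 0], "jaw": 0}]}}

```text
t: 49.5
tool_pos: [0.4436, 0.193, 0.3853]
tcp_rot: [0.673, 0.74, -0.0, 0.0]
wrist_force: [-0.0, 0.7, -0.4]
opening: 0.0597
grip_force: 38.5
```

```bash
python3 - <<'E'
from h import *
shot('wrist','w19');s=sense();print(s['tool_pos'],yaw(s));P,im=ld('w19');z=s['tool_pos'][2]-.1372
u=proj(P,[[*s['tool_pos'][:2],z]])[0].round().astype(int);r=stripe('w19',u,z);print(loc(r[0]),r[2],r[3])
E
```

```text
[0.44370739 0.19269413 0.3852987 ] 0.09431900298800966
[-0.06976262  0.09206901] [11.305492401123047, 49.96369171142578] 0.09423007125092045
```

Call:
{"name": "play_rows", "arguments": {"deltas": [{"linear": [0, 0, -0.2], "angular": [0, 0, 0], "jaw": 0}, {"linear": [0, 0, -0.175], "angular": [0, 0, 0], "jaw": 0}, {"linear": [0, 0, -0.07], "angular": [0, 0, 0], "jaw": 0}, {"linear": [0, 0, -0.03], "angular": [0, 0, 0], "jaw": 0}, {"linear": [0, 0, -0.015], "angular": [0, 0, 0], "jaw": 0}, {"linear": [0, 0, 0], "angular": [0, 0, 0], "jaw": 0}, {"linear": [0, 0, 0], "angular": [0, 0, 0], "jaw": 0}, {"linear": [0, 0, 0], "angular": [0, 0, 0], "jaw": 0.95}, {"linear": [0, 0, 0], "angular": [0, 0, 0], "jaw": 0.95}, {"linear": [0, 0, 0], "angular": [0, 0, 0], "jaw": 0.95}, {"linear": [0, 0, 0.1], "angular": [0, 0, 0], "jaw": 0.95}, {"linear": [0, 0, 0.2], "angular": [0, 0, 0], "jaw": 1}, {"linear": [0, 0, 0.2], "angular": [0, 0, 0], "jaw": 1}]}}

```text
t: 50.85
tool_pos: [0.4431, 0.194, 0.3881]
tcp_rot: [0.672, 0.741, -0.001, -0.001]
wrist_force: [1.7, 0.9, 0.1]
opening: 0.0854
grip_force: 0.0
```

Call:
{"name": "play_rows", "arguments": {"deltas": [{"linear": [0.104, -0.201, 0], "angular": [0, 0, -0.026], "jaw": 1}, {"linear": [0.104, -0.201, 0], "angular": [0, 0, -0.026], "jaw": 1}, {"linear": [0.104, -0.201, 0], "angular": [0, 0, -0.026], "jaw": 1}, {"linear": [0.104, -0.201, 0], "angular": [0, 0, -0.026], "jaw": 1}, {"linear": [0.104, -0.201, 0], "angular": [0, 0, -0.026], "jaw": 1}, {"linear": [0.104, -0.201, 0], "angular": [0, 0, -0.026], "jaw": 1}, {"linear": [0.104, -0.201, 0], "angular": [0, 0, -0.026], "jaw": 1}, {"linear": [0.104, -0.201, 0], "angular": [0, 0, -0.026], "jaw": 1}, {"linear": [0.104, -0.201, 0], "angular": [0, 0, -0.026], "jaw": 1}, {"linear": [0.104, -0.201, 0], "angular": [0, 0, -0.026], "jaw": 1}, {"linear": [0, 0, 0], "angular": [0, 0, 0], "jaw": 1}, {"linear": [0, 0, 0], "angular": [0, 0, 0], "jaw": 1}, {"linear": [0, 0, 0], "angular": [0, 0, 0], "jaw": 1}]}}

```text
t: 52.15
tool_pos: [0.6513, -0.2064, 0.3872]
tcp_rot: [0.718, 0.696, 0.0, -0.001]
wrist_force: [0.8, 0.6, -0.6]
opening: 0.0851
grip_force: 0.0
```

```bash
python3 - <<'E'
from h import *
shot('wrist','w20');s=sense();print(s['tool_pos'],yaw(s));find('w20',['b0'])
P,im=ld('w20');m=(cv2.cvtColor(im,cv2.COLOR_RGB2HSV));print(proj(P,[[.53,-.187,.15]]))
E
```

```text
[ 0.6513247  -0.20608724  0.38739559] -0.030970326178003355
b0 [276 195] [ 0.6519 -0.2094] [ 0.6516 -0.2095] [11.5 48.8] -0.032 573
[[ 97.56969756 204.01868132]]
```

Call:
{"name": "play_rows", "arguments": {"deltas": [{"linear": [0.0015, -0.017, -0.2], "angular": [0, 0, 0], "jaw": 1}, {"linear": [0, 0, -0.23], "angular": [0, 0, 0], "jaw": 1}, {"linear": [0, 0, -0.23], "angular": [0, 0, 0], "jaw": 1}, {"linear": [0, 0, -0.2], "angular": [0, 0, 0], "jaw": 1}, {"linear": [0, 0, -0.1], "angular": [0, 0, 0], "jaw": 1}, {"linear": [0, 0, -0.045], "angular": [0, 0, 0], "jaw": 1}, {"linear": [0, 0, 0], "angular": [0, 0, 0], "jaw": 1}, {"linear": [0, 0, 0], "angular": [0, 0, 0], "jaw": 0}, {"linear": [0, 0, 0], "angular": [0, 0, 0], "jaw": 0}, {"linear": [0, 0, 0], "angular": [0, 0, 0], "jaw": 0}, {"linear": [0, 0, 0], "angular": [0, 0, 0], "jaw": 0}]}}

```text
t: 53.3
tool_pos: [0.6526, -0.2114, 0.1886]
tcp_rot: [0.719, 0.695, 0.001, 0.001]
wrist_force: [0.6, 0.1, 6.3]
opening: 0.0598
grip_force: 39.4
```

```bash
python3 - <<'E'
from h import *
capture('top');s=sense();print(s['tool_pos'],yaw(s),s['wrist_force'])
E
```

```text
[ 0.65266439 -0.21143212  0.18859174] -0.033373298692413816 [-0.4175622   1.00316269  7.13354043]
```

Call:
{"name": "play_rows", "arguments": {"deltas": [{"linear": [0, 0, 0.15], "angular": [0, 0, 0], "jaw": 0}, {"linear": [0, 0, 0.25], "angular": [0, 0, 0], "jaw": 0}, {"linear": [0, 0, 0.25], "angular": [0, 0, 0], "jaw": 0}, {"linear": [0, 0, 0.25], "angular": [0, 0, 0], "jaw": 0}, {"linear": [0, 0, 0.1], "angular": [0, 0, 0], "jaw": 0}, {"linear": [-0.1133, 0.1985, 0], "angular": [0, 0, 0.029], "jaw": 0}, {"linear": [-0.1133, 0.1985, 0], "angular": [0, 0, 0.029], "jaw": 0}, {"linear": [-0.1133, 0.1985, 0], "angular": [0, 0, 0.029], "jaw": 0}, {"linear": [-0.1133, 0.1985, 0], "angular": [0, 0, 0.029], "jaw": 0}, {"linear": [-0.1133, 0.1985, 0], "angular": [0, 0, 0.029], "jaw": 0}, {"linear": [-0.1133, 0.1985, 0], "angular": [0, 0, 0.029], "jaw": 0}, {"linear": [-0.1133, 0.1985, 0], "angular": [0, 0, 0.029], "jaw": 0}, {"linear": [-0.1133, 0.1985, 0], "angular": [0, 0, 0.029], "jaw": 0}, {"linear": [-0.1133, 0.1985, 0], "angular": [0, 0, 0.029], "jaw": 0}, {"linear": [0, 0, 0], "angular": [0, 0, 0], "jaw": 0}, {"linear": [0, 0, 0], "angular": [0, 0, 0], "jaw": 0}, {"linear": [0, 0, 0], "angular": [0, 0, 0], "jaw": 0}]}}

```text
t: 55.05
tool_pos: [0.4483, 0.145, 0.3865]
tcp_rot: [0.673, 0.74, 0.0, 0.0]
wrist_force: [0.9, -0.4, -1.4]
opening: 0.0598
grip_force: 38.6
```

```bash
python3 - <<'E'
from h import *
shot('wrist','w21');s=sense();print(s['tool_pos'],yaw(s));P,im=ld('w21');z=s['tool_pos'][2]-.1386
u=proj(P,[[*s['tool_pos'][:2],z]])[0].round().astype(int);r=stripe('w21',u,z);print(loc(r[0]),r[2],r[3])
onrow('w21',[(-.07,.092),(.0714,.028),(.07,.088)])
E
```

```text
[0.44840393 0.14476588 0.38639609] 0.09476014451393715
[-0.06959465  0.04329691] [11.441901206970215, 49.828575134277344] 0.09400425183523854
[275 152] loc [-0.0688  0.0931] [12.2 50.5] 0.095
[475 243] loc [0.0711 0.0282] [12.1 43.6] -0.144
[489 158] loc [0.0718 0.0879] [12.2 43.7] -0.093
```

Call:
{"name": "play_rows", "arguments": {"deltas": [{"linear": [0, 0.0075, -0.2], "angular": [0, 0, 0], "jaw": 0}, {"linear": [0, 0, -0.175], "angular": [0, 0, 0], "jaw": 0}, {"linear": [0, 0, -0.07], "angular": [0, 0, 0], "jaw": 0}, {"linear": [0, 0, -0.03], "angular": [0, 0, 0], "jaw": 0}, {"linear": [0, 0, -0.015], "angular": [0, 0, 0], "jaw": 0}, {"linear": [0, 0, 0], "angular": [0, 0, 0], "jaw": 0}, {"linear": [0, 0, 0], "angular": [0, 0, 0], "jaw": 0}, {"linear": [0, 0, 0], "angular": [0, 0, 0], "jaw": 0.95}, {"linear": [0, 0, 0], "angular": [0, 0, 0], "jaw": 0.95}, {"linear": [0, 0, 0], "angular": [0, 0, 0], "jaw": 0.95}, {"linear": [0, 0, 0.1], "angular": [0, 0, 0], "jaw": 0.95}, {"linear": [0, 0, 0.2], "angular": [0, 0, 0], "jaw": 0.95}, {"linear": [0.0123, -0.127, 0.05], "angular": [0, 0, 0], "jaw": 0}, {"linear": [0.0123, -0.127, 0], "angular": [0, 0, 0], "jaw": 0}, {"linear": [0, 0, 0], "angular": [0, 0, 0], "jaw": 0}, {"linear": [0, 0, 0], "angular": [0, 0, 0], "jaw": 0}, {"linear": [0, 0, 0], "angular": [0, 0, 0], "jaw": 0}]}}

```text
t: 56.8
tool_pos: [0.4526, 0.0974, 0.3582]
tcp_rot: [0.672, 0.741, 0.0, -0.0]
wrist_force: [-0.6, 0.3, -0.0]
opening: 0.008
grip_force: 0.0
```

```bash
python3 - <<'E'
from h import *
shot('wrist','w22');s=sense();print(s['tool_pos'],yaw(s),loc(s['tool_pos'][:2]),s['opening'])
onrow('w22',[(-.07,.045),(-.069,.093)])
E
```

```text
[0.45254554 0.09755926 0.35814714] 0.09862404706061881 [-0.07105742 -0.00590074] 0.0009373762749859411
[276 157] loc [-0.0689  0.0456] [12.3 50.5] 0.098
[278  64] loc [-0.0689  0.093 ] [12.4 50.3] 0.098
```

Call:
{"name": "play_rows", "arguments": {"deltas": [{"linear": [0, 0, -0.2], "angular": [0, 0, 0], "jaw": 0}, {"linear": [0, 0, -0.135], "angular": [0, 0, 0], "jaw": 0}, {"linear": [0, 0, -0.02], "angular": [0, 0, 0], "jaw": 0}, {"linear": [0, 0, 0], "angular": [0, 0, 0], "jaw": 0}, {"linear": [-0.0024, 0.0249, 0], "angular": [0, 0, 0], "jaw": 0}, {"linear": [-0.0024, 0.0249, 0], "angular": [0, 0, 0], "jaw": 0}, {"linear": [-0.0024, 0.0249, 0], "angular": [0, 0, 0], "jaw": 0}, {"linear": [-0.0024, 0.0249, 0], "angular": [0, 0, 0], "jaw": 0}, {"linear": [-0.0005, 0.005, 0], "angular": [0, 0, 0], "jaw": 0}, {"linear": [-0.0005, 0.005, 0], "angular": [0, 0, 0], "jaw": 0}, {"linear": [0, 0, 0], "angular": [0, 0, 0], "jaw": 0}]}}

```text
t: 57.95
tool_pos: [0.4506, 0.1186, 0.2873]
tcp_rot: [0.672, 0.741, 0.0, 0.0]
wrist_force: [0.1, 0.3, 0.5]
opening: 0.0001
grip_force: 0.0
```

Call:
{"name": "play_rows", "arguments": {"deltas": [{"linear": [-0.0005, 0.005, 0], "angular": [0, 0, 0], "jaw": 0}, {"linear": [-0.0005, 0.005, 0], "angular": [0, 0, 0], "jaw": 0}, {"linear": [0, 0, 0], "angular": [0, 0, 0], "jaw": 0}]}}

```text
t: 58.25
tool_pos: [0.4504, 0.1205, 0.2873]
tcp_rot: [0.672, 0.741, -0.0, 0.0]
wrist_force: [-0.0, -1.0, 1.1]
opening: -0.0001
grip_force: 0.5
```

```bash
python3 - <<'E'
from h import *
shot('wrist','w23');s=sense();print(loc(s['tool_pos'][:2]),s['wrist_force'])
onrow('w23',[(-.07,.05),(-.069,.095)])
E
```

```text
[-0.07097247  0.01713429] [-0.68067265 -1.31118208  0.79634292]
[276 233] loc [-0.0733  0.0506] [11.2 40.4] 0.096
[279 102] loc [-0.0689  0.0942] [12.2 50.1] 0.097
```

Both blocks are moving together now, with 2 mm or so left to the stop.

Call:
{"name": "play_rows", "arguments": {"deltas": [{"linear": [-0.0005, 0.005, 0], "angular": [0, 0, 0], "jaw": 0}, {"linear": [0, 0, 0], "angular": [0, 0, 0], "jaw": 0}]}}

```text
t: 58.5
tool_pos: [0.4503, 0.1217, 0.2872]
tcp_rot: [0.672, 0.741, 0.0, -0.0]
wrist_force: [0.2, -0.7, -0.3]
opening: 0.0002
grip_force: 0.4
```

Call:
{"name": "play_rows", "arguments": {"deltas": [{"linear": [-0.0005, 0.005, 0], "angular": [0, 0, 0], "jaw": 0}, {"linear": [0, 0, 0], "angular": [0, 0, 0], "jaw": 0}]}}

```text
t: 58.7
tool_pos: [0.4505, 0.122, 0.2873]
tcp_rot: [0.672, 0.74, -0.0, 0.0]
wrist_force: [1.1, -4.8, 0.9]
opening: 0.0
grip_force: 2.2
```

Call:
{"name": "play_rows", "arguments": {"deltas": [{"linear": [-0.0003, 0.003, 0], "angular": [0, 0, 0], "jaw": 0}, {"linear": [0, 0, 0], "angular": [0, 0, 0], "jaw": 0}]}}

```text
t: 58.9
tool_pos: [0.4505, 0.1221, 0.2873]
tcp_rot: [0.672, 0.74, -0.001, 0.001]
wrist_force: [1.5, -5.6, 0.1]
opening: 0.0002
grip_force: 3.1
```

Call:
{"name": "play_rows", "arguments": {"deltas": [{"linear": [0.005, -0.05, 0], "angular": [0, 0, 0], "jaw": 0}, {"linear": [0, 0, 0.15], "angular": [0, 0, 0], "jaw": 0}, {"linear": [0, 0, 0.2], "angular": [0, 0, 0], "jaw": 0}, {"linear": [0.171, 0.07, 0], "angular": [0, 0, 0], "jaw": 0}, {"linear": [0.171, 0.07, 0], "angular": [0, 0, 0], "jaw": 0}, {"linear": [0, 0, 0], "angular": [0, 0, 0], "jaw": 0}, {"linear": [0, 0, -0.2], "angular": [0, 0, 0], "jaw": 0}, {"linear": [0, 0, -0.17], "angular": [0, 0, 0], "jaw": 0}, {"linear": [0, 0, -0.02], "angular": [0, 0, 0], "jaw": 0}, {"linear": [0, 0, 0], "angular": [0, 0, 0], "jaw": 0}, {"linear": [0, 0, 0], "angular": [0, 0, 0], "jaw": 0}]}}

```text
t: 60.0
tool_pos: [0.52, 0.1416, 0.2808]
tcp_rot: [0.672, 0.741, 0.001, 0.0]
wrist_force: [-0.0, 0.9, 0.0]
opening: 0.0004
grip_force: 0.0
```

Call:
{"name": "play_rows", "arguments": {"deltas": [{"linear": [0, 0, -0.005], "angular": [0, 0, 0], "jaw": 0}, {"linear": [0, 0, -0.003], "angular": [0, 0, 0], "jaw": 0}, {"linear": [0, 0, 0], "angular": [0, 0, 0], "jaw": 0}, {"linear": [0, 0, 0], "angular": [0, 0, 0], "jaw": 0}]}}

```text
t: 60.4
tool_pos: [0.5196, 0.1412, 0.2781]
tcp_rot: [0.672, 0.741, 0.0, 0.0]
wrist_force: [-0.3, -0.5, -0.4]
opening: -0.0
grip_force: 0.0
```

Call:
{"name": "play_rows", "arguments": {"deltas": [{"linear": [0, 0, -0.01], "angular": [0, 0, 0], "jaw": 0}, {"linear": [0, 0, -0.007], "angular": [0, 0, 0], "jaw": 0}, {"linear": [0, 0, 0], "angular": [0, 0, 0], "jaw": 0}, {"linear": [0, 0, 0], "angular": [0, 0, 0], "jaw": 0}]}}

```text
t: 60.8
tool_pos: [0.5195, 0.1412, 0.2741]
tcp_rot: [0.672, 0.741, -0.0, -0.0]
wrist_force: [-0.1, -0.0, 0.0]
opening: 0.0001
grip_force: 0.0
```

Call:
{"name": "play_rows", "arguments": {"deltas": [{"linear": [0, 0, -0.005], "angular": [0, 0, 0], "jaw": 0}, {"linear": [0, 0, 0], "angular": [0, 0, 0], "jaw": 0}, {"linear": [0, 0, 0], "angular": [0, 0, 0], "jaw": 0}]}}

```text
t: 61.1
tool_pos: [0.5196, 0.1412, 0.2735]
tcp_rot: [0.672, 0.741, 0.0, 0.0]
wrist_force: [-1.8, -0.3, 3.1]
opening: -0.0005
grip_force: 1.7
```

Call:
{"name": "play_rows", "arguments": {"deltas": [{"linear": [0, 0, -0.004], "angular": [0, 0, 0], "jaw": 0}, {"linear": [0, 0, 0], "angular": [0, 0, 0], "jaw": 0}, {"linear": [0, 0, 0], "angular": [0, 0, 0], "jaw": 0}]}}

```text
t: 61.4
tool_pos: [0.5196, 0.1414, 0.2735]
tcp_rot: [0.672, 0.741, 0.0, 0.0]
wrist_force: [-3.8, -1.2, 10.2]
opening: 0.0001
grip_force: 5.1
```

```bash
python3 avg.py
```

```text
[ 0.5196   0.14134  0.27351 10.22701] [1.0000e-05 1.0000e-05 1.0000e-05 5.2314e-01] [0.0096, 0.5043, -0.4217, 1.9535, 0.2974, 0.7436, -0.4893]
```

The shelf is level to about 0.001 rad: the same contact height at both probe points. I back off for a final look.

Call:
{"name": "play_rows", "arguments": {"deltas": [{"linear": [0, 0, 0.15], "angular": [0, 0, 0], "jaw": 0}, {"linear": [0, 0, 0.24], "angular": [0, 0, 0], "jaw": 0}, {"linear": [0, 0, 0.24], "angular": [0, 0, 0], "jaw": 0}, {"linear": [0, 0, 0.24], "angular": [0, 0, 0], "jaw": 0}, {"linear": [0, -0.1, 0.2], "angular": [0, 0, 0], "jaw": 0}, {"linear": [0, -0.1, 0], "angular": [0, 0, 0], "jaw": 0}, {"linear": [0, -0.1, 0], "angular": [0, 0, 0], "jaw": 0}, {"linear": [0, 0, 0], "angular": [0, 0, 0], "jaw": 0}, {"linear": [0, 0, 0], "angular": [0, 0, 0], "jaw": 0}, {"linear": [0, 0, 0], "angular": [0, 0, 0], "jaw": 0}]}}

```text
t: 62.8
tool_pos: [0.5194, 0.0823, 0.4862]
tcp_rot: [0.671, 0.741, 0.0, -0.0]
wrist_force: [0.1, -0.7, -0.1]
opening: -0.0002
grip_force: 0.0
```

```bash
python3 - <<'E'
from h import *
a=shot('wrist','w24');b=shot('scene','s24');onrow('w24',[(.0715,.0885),(.0715,.028),(.0715,-.033),(-.069,.095),(-.069,.0515)])
cv2.imwrite('pics/f.png',np.hstack([cv2.resize(a[:400],(400,286)),cv2.resize(b[130:340,60:460],(400,286))])[:,:,::-1])
E
```

```text
[362  66] loc [0.072 0.088] [11.8 43.5] -0.099
[357 135] loc [0.0714 0.028 ] [12.  43.4] -0.138
[352 197] loc [ 0.0724 -0.0317] [12.1 43.5] 0.471
[205  58] loc [-0.0683  0.0952] [10.5 49.2] 0.098
[208 109] loc [-0.0687  0.0511] [ 9.8 48.6] 0.098
```

View pics/f.png

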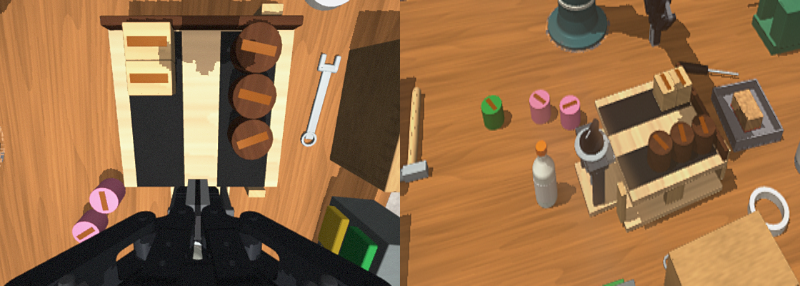

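Both rows touch and sit against the stop: discs at local y 88, 28 and −32 mm, blocks at 95 and 51 mm. The sander is in the tray, the glue bottle is upright, and no pieces are left on the bench.

```bash
python3 -c "
from rig import manip
print(manip.sign_off())"
```

```text
the job is handed in; nothing more can be done
None
```

The job is handed in: the sander is in the tray, the shelf is level to about 0.001 rad, and the three discs and two blocks stand inlay up in tight rows against the stop with the glue bottle upright; one disc was knocked aside mid-run and I put it back.

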